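# Angle the tube block past the post into its dock

### The job

Push the long aluminium tube block along the bench into the white dock with your fingertips: push its left end forward and slide that end in behind the steel post, then push its right end round until the block sits square inside the bay, fully home against the back of the dock. Do not lift or tip the block, and leave the red-lidded cup, the small dropper bottle and the yellow lid where they are.

Things in the scene. Friction and masses are not known exactly. Their poses are not given: they have to be found in the camera images.
- block: Loose bare aluminium bar, 40 mm wide (its x), 240 mm long (its y), 30 mm high, ten small blue and clear caps in a row on top (to 35 mm), 0.3 to 0.6 kg. Origin: centre of its underside. Starts flat on the bench in front of the dock, roughly parallel to it, shifted right, y axis to the left. Slides with friction; pushed near one end it pivots about a point past its middle.
- left_end (a point): Centre of the block's left end face (block +y end), 15 mm above the bench.
- right_end (a point): Centre of the block's right end face (block -y end), 15 mm above the bench.
- dock: Fixed white dock, bay open to the robot, no floor (the block slides on the bench). Origin: on the bench under the middle of the bay's back face; x points into the back, away from the robot, y left along it. Housing behind the back face: 300 mm long, 36 deep, 44 high. Block home: its centre at dock x = -20 mm, y near 0, its front face at x = -40 mm.
- left_stop (a point): Front tip of the dock's left side stop, at half its height. The stop is 14 mm thick, 30 mm high and stands 42 mm forward from the back face; its inner face is at dock y = +134 mm.
- right_stop (a point): Front tip of the dock's right side stop, same shape, its inner face at dock y = -134 mm; the bay between the stops is 268 mm wide.
- post: Fixed upright steel post, 20 mm in diameter, 56 mm high, with a black rubber top, in front of the left part of the bay, about 85 mm in front of the back face. Origin: centre of its foot; axes parallel to the dock's. The block may touch it.
- cup_red: Loose specimen cup with red lid, 59 mm in diameter, 72 mm high, front left; leave it. Origin: centre of its underside.
- bottle_small: Loose white dropper bottle, 33 mm in diameter, 78 mm high, to the right of the dock; leave it. Origin: centre of its underside.
- lid_yellow: Loose yellow lid, 59 mm in diameter, 12 mm high, front left; leave it. Origin: centre of its underside.
There are look-alikes about, which are no part of the job. There is more than one size of the block; the job needs the larger. Of the things that look like the post, the smallest one is meant.

How it is judged:
By the outcome, as a careful person would: the job done as asked, in the order asked, and still so for the second after the job is handed in, with the robot touching nothing.
It also fails if it takes over 64 s, if anything falls off the work surface, if the arm or the gripper's body presses on something with over 40 N, if the wrist force passes 120 N, or if a joint passes its speed limit or range.

### The arm

A 7-joint arm with a two-finger parallel gripper is mounted at the origin on a cart in front of the work surface, level with it; the furniture and walls round the work are solid. World frame = base frame: x ahead of the robot, y to its left, z up, the work surface at z = 0. Lengths are in m, angles in rad, forces in N, time in s.
With the tool pointing down it reaches from about 0.425 to 0.925 m from the base axis. Payload 6.8 kg.
Tool frame: the origin (TCP) lies midway between the tips of the shut fingers; the grasp point (between the pads) lies 19 mm behind it; x points along the fingers, z is the direction in which the jaws open and shut, and the axes are right-handed (so a half turn about x gives the same grasp; the last joint's range is limited). The gripper opens to 85 mm and grips with 20 to 120 N. Pads are 22 mm wide; open, the fingers measure 114 mm over their backs; the gripper's body (76 mm by 85 mm) begins 54 mm behind the grasp point. The pads swing forward as they close: fully open they stand 13 mm farther back than shut.
Start: joints at [-0.108, 0.477, 0.022, 1.555, -0.011, 1.109, -0.083], TCP at [0.675, 0, 0.195] pointing down, gripper open.
Joint ranges: [-2.96, 2.96], [-0.34, 2.1], [-1.41, 1.46], [0.24, 2.44], [-1.37, 4.51], [0.17, 1.92], [-2.96, 2.96]. Speed limits (rad/s): [2.39, 2.39, 3.14, 3.14, 3.14, 3.14, 3.14].

### API

Orientations are given as a unit quaternion [w, x, y, z].
In Python, from station import bot gives the robot as it stands. The module is installed in compiled form; this text tells all that it offers.
- The arm moves only by the shell command python3 -m jog 'ROWS' [FORCE]. ROWS is text: rows parted by semicolons, each of 7 numbers parted by spaces: the shift along the tool's x, y, z in mm, then the turn, a rotation vector about the tool's x, y, z in units of 6 degrees (1.0 is 6 degrees), then the finger opening in mm, from 0 to 85.4. A call has 1 to 5 rows; each row shifts and turns the commanded pose from where the row before left it, along the tool's axes as they then stand; what a row does not reach is not made up. A row lasts 1/10 s, in which the tool goes at most 50 mm and 8.59 degrees, less where a joint would pass 70% of its speed; a pose out of reach is approached as far as the arm can. A call with a gripper value outside its range is refused whole. The fingers move at their own pace and stop on an object; FORCE is the grip in N (left out, the last holds). Time passes only in rows, so rows that do not move let the fingers close. It gives the time, the measured TCP pose, the force and the opening at its end, in the units of the state.
- bot.get_obs(): the state, without advancing time (a new reading comes with each control period).
- bot.read_camera(name): name is "scene" or "side" or "wrist"; returns (picture, depth): 400x640x3 uint8, red, green, blue; 400x640 float32, m along the optical axis (not along the pixel's ray), 0 where there is no reading.
- bot.calibration(name): a dict with "fx", "fy", "cx", "cy" (pixels), "T" (4x4, takes a point from camera to world coordinates). Camera axes: x right, y up, looking along -z (the intrinsics and any distortion apply to the point x, -y, -z); pixel columns grow to the right and rows downward; lengths in m; the calibration is good to about 2 mm. The wrist camera is an equidistant fisheye: a pixel r from the principal point sees the ray r / f radians off the axis. A picture is of the moment at which its call begins: read the wrist's pose just before it. calibration takes no time and is no camera call; for the wrist camera it gives the pose at the moment of the call.
- bot.hand_in(): hands the job in, once; it reports no verdict.
The state is a dict: "t": time; "q": joint angles; "joint_vel": joint speeds; "joint_torque": joint torques, N m; "eef_pos": TCP position; "tool_rot": TCP orientation; "contact_force": force on the tool from outside, world axes, zero at the start; "torque": the same for the moment, N m; "gripper_width": opening from 0.0 (shut) to 1.0 (fully open).
Only numpy, scipy, OpenCV 4.12 (cv2) and the standard library are available. Lean on these libraries where they do the work, as an engineer would, in place of code of your own. Each camera call takes 0.05 s, during which the arm holds its last target.

## Working session

There is one attempt and no reset: what is moved stays moved. The work goes in short steps, Python scripts to look and compute and a shell command to move; the robot and the scene stay as the last step left them, time stands still between calls to the robot, and variables do not carry over. Pictures are saved under pics/ and viewed, and the job is handed in when it is done.

```bash
mkdir -p pics; cat > h.py <<'E'
import numpy as np, cv2
from station import bot
def save(n,im): cv2.imwrite('pics/'+n+'.png',cv2.cvtColor(im,cv2.COLOR_RGB2BGR))
def onplane(c,u,v,z):
    T=np.array(c['T']);d=np.array([(u-c['cx'])/c['fx'],-(v-c['cy'])/c['fy'],-1.]);d=T[:3,:3]@d;o=T[:3,3]
    return o+d*(z-o[2])/d[2]
def deproj(c,depth):
    T=np.array(c['T']);v,u=np.mgrid[0:depth.shape[0],0:depth.shape[1]]
    p=np.stack([(u-c['cx'])/c['fx']*depth,-(v-c['cy'])/c['fy']*depth,-depth],-1)
    return p@T[:3,:3].T+T[:3,3]
E
python3 - <<'E'
from h import *
for n in ("scene","side"):
    im,d=bot.read_camera(n);save(n+'0',im);np.save(n+'0_d.npy',d);np.save(n+'0.npy',im)
    c=bot.calibration(n);print(n,{k:c[k] for k in c if k!='T'},np.round(c['T'],3).tolist())
s=bot.get_obs();print(s['t'],s['eef_pos'],s['tool_rot'],s['contact_force'],s['gripper_width'])
E
```

```text
scene {'fx': 377.2675028723794, 'fy': 377.2675028723794, 'cx': 322.56621711771476, 'cy': 199.885559735219} [[0.711, 0.358, -0.606, -0.026], [-0.703, 0.339, -0.625, -0.634], [-0.019, 0.87, 0.492, 0.492], [0.0, 0.0, 0.0, 1.0]]
side {'fx': 381.28343075712235, 'fy': 381.28343075712235, 'cx': 316.789232530649, 'cy': 199.08969460410262} [[-0.902, 0.118, -0.414, 0.11], [-0.43, -0.306, 0.85, 0.848], [-0.027, 0.945, 0.326, 0.407], [0.0, 0.0, 0.0, 1.0]]
0.1 [6.74403310e-01 2.80894913e-05 1.94022086e-01] [ 7.06516439e-01 -4.14784978e-05  7.07696630e-01 -2.36793042e-05] [-0.61987863 -0.03535317 -0.31708389] 0.997740509985073
```

View pics/scene0.png

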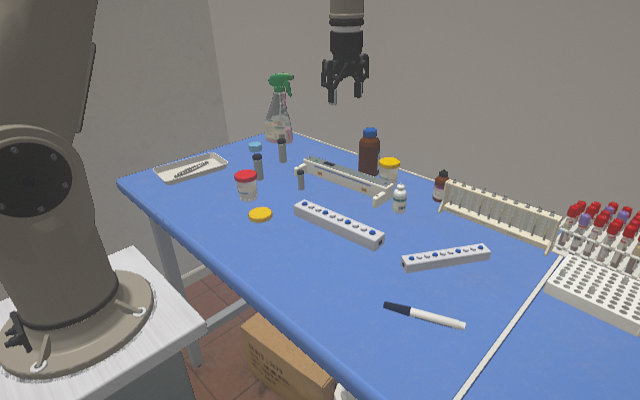

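View pics/side0.png

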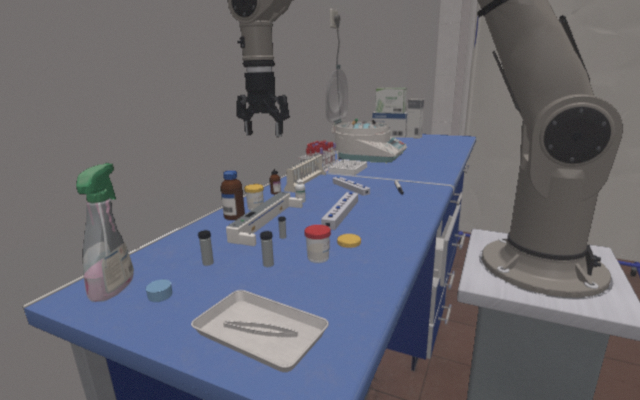

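The scene view shows two bars, at (338,222) and (446,257). Three post-like cylinders with black tops stand at (300,180), (258,167) and (282,151). The dock is at (345,180), the red-lidded cup at (246,185), the yellow lid at (260,214) and the dropper bottle at (400,198). I'll crop in close and measure.

```bash
python3 - <<'E'
from h import *
a=np.load('scene0.npy')[130:280,230:500];save('crop0',cv2.resize(a,None,fx=2.9,fy=2.9,interpolation=cv2.INTER_CUBIC))
a=np.load('side0.npy')[160:280,190:380];save('crop1',cv2.resize(a,None,fx=4,fy=4,interpolation=cv2.INTER_CUBIC))
E
```

```text
(no output)
```

View pics/crop0.png

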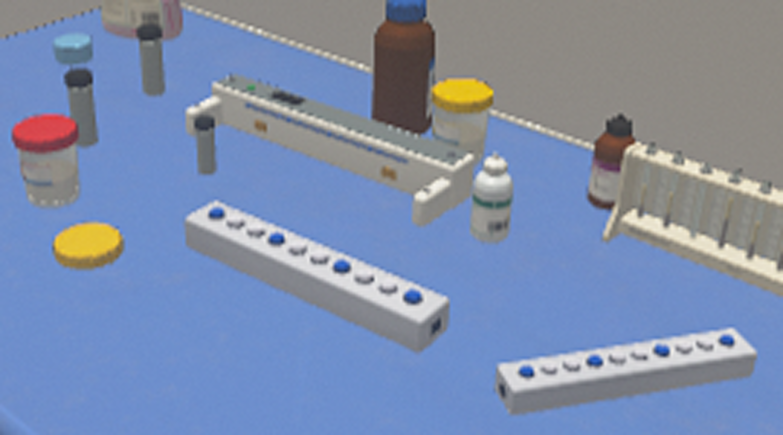

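View pics/crop1.png

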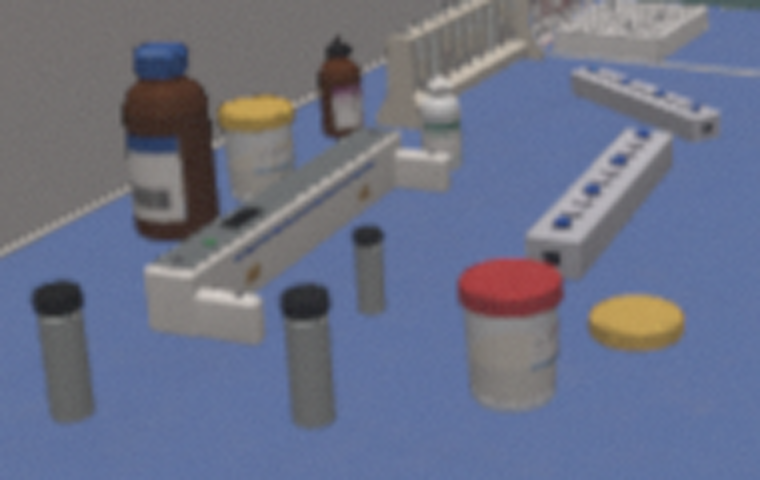

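The crops confirm the choices. The larger bar, in front of the dock, spans scene (295,200) to (384,248), and the post is the smallest cylinder, at scene (300,180). Next I'll measure from the depth points of both cameras.

```bash
python3 - <<'E'
from h import *
P=[];C=[]
for n in("scene","side"):
    p=deproj(bot.calibration(n),np.load(n+'0_d.npy'));P.append(p);C.append(np.load(n+'0.npy'))
    d=np.load(n+'0_d.npy')
    ok=(d>0)
    # top-down height map
p=np.concatenate([x.reshape(-1,3) for x in P]);col=np.concatenate([x.reshape(-1,3) for x in C])
# map x 0.35..0.95, y -0.45..0.45 ; 1px=1.2mm
S=800
im=np.zeros((int(.62*S),int(.95*S),3),np.uint8)
m=(p[:,2]>-.01)&(p[:,2]<.09)
q=p[m];cc=col[m];o=np.argsort(q[:,2]);q=q[o];cc=cc[o]
r=((.97-q[:,0])*S).astype(int);c=((.475-q[:,1])*S).astype(int)
k=(r>=0)&(r<im.shape[0])&(c>=0)&(c<im.shape[1])
im[r[k],c[k]]=cc[k];save('top0',im)
for n,p in zip(("scene","side"),P):
    z=p[...,2]
    tab=(abs(z)<.006)&(p[...,0]>.4)&(p[...,0]<.9)&(abs(p[...,1])<.3);print(n,'table z',np.median(z[tab]))
def show(nm,n,box,zr,xr=(.3,1),yr=(-.5,.5)):
    i=0 if n=='scene' else 1
    u0,v0,u1,v1=box;x=P[i][v0:v1,u0:u1].reshape(-1,3)
    x=x[(x[:,2]>zr[0])&(x[:,2]<zr[1])]
    r=cv2.minAreaRect((x[:,:2]*1000).astype(np.float32))
    print(nm,n,len(x),'mean',x.mean(0).round(4),'rect',np.round(r[0],1),np.round(r[1],1),round(r[2],1),'zmax',x[:,2].max().round(3))
show('block top','scene',(285,190,395,255),(.022,.045))
show('block top','side',(315,185,362,232),(.022,.045))
show('small bar','scene',(395,235,500,275),(.022,.045))
show('post top','scene',(293,166,308,195),(.048,.07))
show('post','side',(275,212,290,242),(.01,.07))
show('post','scene',(293,166,308,195),(.01,.07))
show('cup','scene',(230,165,260,203),(.02,.09))
show('cup','side',(302,222,333,265),(.01,.09))
show('lid','scene',(245,203,276,225),(.008,.03))
show('bottle','scene',(390,183,410,215),(.01,.1))
show('dock','scene',(290,150,395,200),(.036,.052))
show('dock','side',(225,185,300,240),(.036,.052))
E
```

```text
scene table z 7.076956550475244e-05
side table z -0.003617133383683635
block top scene 1325 mean [ 0.5191 -0.1406  0.0295] rect [ 596.5 -121.1] [224.8 240.5] 4.7 zmax 0.045
block top side 417 mean [ 0.5029 -0.105   0.0265] rect [ 510.5 -170.7] [ 40.3 338.1] 4.9 zmax 0.033
small bar scene 614 mean [ 0.5675 -0.3715  0.0236] rect [ 569.  -372.1] [ 31.3 181.7] 57.2 zmax 0.029
post top scene 33 mean [0.581  0.0783 0.054 ] rect [582.8  80.5] [20.4 16.6] 46.6 zmax 0.057
post side 126 mean [0.583  0.0871 0.0334] rect [629.9  31.1] [ 18.5 164.2] 40.7 zmax 0.053
post scene 175 mean [0.6021 0.1029 0.0313] rect [611.1 119.1] [114.4  37. ] 42.0 zmax 0.057
cup scene 557 mean [0.451  0.1419 0.053 ] rect [476.2 175.7] [138.1  56.8] 48.9 zmax 0.074
cup side 787 mean [0.4484 0.1562 0.046 ] rect [466.5  85.2] [ 57.7 197.1] 12.4 zmax 0.07
lid scene 252 mean [0.4139 0.0426 0.0114] rect [414.7  44.7] [57.1 56.4] 4.9 zmax 0.014
bottle scene 362 mean [ 0.6697 -0.1832  0.0406] rect [ 709.3 -144.8] [147.5  32.7] 46.7 zmax 0.077
dock scene 1093 mean [ 0.7045 -0.0106  0.0438] rect [701.1  19.2] [308.1 270.6] 35.9 zmax 0.052
dock side 812 mean [0.697  0.0259 0.0419] rect [714.  -21.2] [199.  380.9] 22.5 zmax 0.052
```

View pics/top0.png

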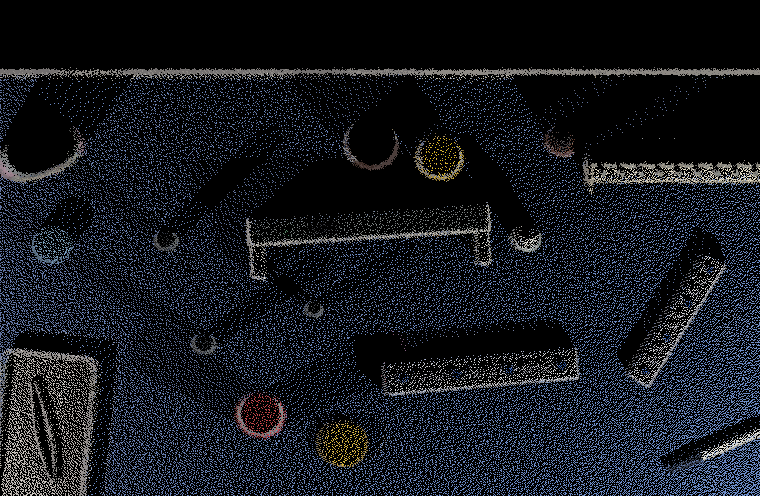

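```bash
python3 - <<'E'
from h import *
for n in("scene","side"):
    p=deproj(bot.calibration(n),np.load(n+'0_d.npy')).reshape(-1,3)
    z0=0 if n=='scene' else -.0036
    def sel(xr,yr,zr):
        m=(p[:,0]>xr[0])&(p[:,0]<xr[1])&(p[:,1]>yr[0])&(p[:,1]<yr[1])&(p[:,2]>zr[0]+z0)&(p[:,2]<zr[1]+z0);return p[m]
    def rect(nm,x,trim=.5):
        (cx,cy),(w,h),a=cv2.minAreaRect((x[:,:2]*1000).astype(np.float32))
        if w>h:w,h,a=h,w,a-90
        print(n,nm,len(x),'c',round(cx,1),round(cy,1),'wxh',round(w,1),round(h,1),'yaw',round(a,2),'zmed',np.median(x[:,2]).round(4))
    rect('block',sel((.45,.57),(-.27,.02),(.02,.04)))
    rect('blocktop',sel((.45,.57),(-.27,.02),(.027,.04)))
    rect('blocklow',sel((.45,.57),(-.27,.02),(.005,.025)))
    rect('post',sel((.56,.61),(.06,.105),(.02,.07)))
    x=sel((.56,.61),(.06,.105),(.01,.05))
    # circle fit
    A=np.c_[2*x[:,:2],np.ones(len(x))];s=np.linalg.lstsq(A,(x[:,:2]**2).sum(1),rcond=None)[0]
    print(' postcirc',s[:2].round(4),np.sqrt(s[2]+s[0]**2+s[1]**2).round(4))
    rect('docktop',sel((.66,.725),(-.16,.18),(.038,.048)))
    x=sel((.655,.69),(-.12,.15),(.012,.036))
    for _ in range(3):
        f=np.polyfit(x[:,1],x[:,0],1);r=x[:,0]-np.polyval(f,x[:,1]);x=x[abs(r)<.003]
    print(' backface x=%.4f+%.4f y'%(f[1],f[0]),len(x),'yaw',np.degrees(np.arctan(-f[0])).round(2))
    rect('lstop',sel((.60,.675),(.125,.18),(.008,.034)))
    rect('rstop',sel((.62,.68),(-.15,-.11),(.008,.034)))
    rect('cup',sel((.40,.5),(.1,.2),(.01,.09)))
    rect('lid',sel((.36,.46),(0,.09),(.006,.02)))
    rect('bottle',sel((.62,.71),(-.22,-.16),(.01,.09)))
E
```

```text
scene block 1252 c 505.5 -128.6 wxh 42.7 240.5 yaw 4.97 zmed 0.0297
scene blocktop 1013 c 505.8 -128.2 wxh 42.0 239.8 yaw 4.97 zmed 0.0301
scene blocklow 658 c 487.5 -133.7 wxh 39.2 239.2 yaw 13.91 zmed 0.0151
scene post 89 c 582.7 80.6 wxh 16.9 20.4 yaw -42.79 zmed 0.0424
 postcirc [0.5815 0.0792] 0.0065
scene docktop 738 c 687.3 11.4 wxh 36.2 299.7 yaw 3.97 zmed 0.0451
 backface x=0.6729+-0.0645 y 544 yaw 3.69
scene lstop 129 c 642.5 140.8 wxh 34.5 47.1 yaw -86.11 zmed 0.0248
scene rstop 141 c 662.1 -130.3 wxh 23.3 47.6 yaw -68.45 zmed 0.0236
scene cup 572 c 450.0 145.9 wxh 57.1 58.4 yaw -39.17 zmed 0.0536
scene lid 264 c 414.7 44.7 wxh 56.4 57.1 yaw -85.1 zmed 0.0114
scene bottle 319 c 668.9 -188.1 wxh 26.0 31.5 yaw 60.76 zmed 0.0433
side block 487 c 506.4 -122.7 wxh 40.3 241.7 yaw 4.92 zmed 0.0259
side blocktop 393 c 506.4 -122.7 wxh 40.3 241.7 yaw 4.92 zmed 0.0262
side blocklow 230 c 506.1 -120.3 wxh 40.3 236.7 yaw 4.96 zmed 0.0117
side post 109 c 583.8 88.1 wxh 16.5 19.0 yaw -77.51 zmed 0.0366
 postcirc [0.5837 0.0857] 0.0075
side docktop 587 c 687.9 17.8 wxh 35.8 297.9 yaw 3.15 zmed 0.0411
 backface x=0.6739+-0.0642 y 361 yaw 3.67
side lstop 237 c 646.0 151.7 wxh 41.3 50.2 yaw 77.4 zmed 0.019
side rstop 95 c 659.5 -123.1 wxh 14.6 39.4 yaw -83.27 zmed 0.0171
side cup 778 c 451.1 153.3 wxh 56.8 57.5 yaw -73.33 zmed 0.0496
side lid 232 c 415.9 50.5 wxh 56.3 57.5 yaw 3.07 zmed 0.0075
side bottle 170 c 669.1 -173.4 wxh 24.3 30.4 yaw -55.72 zmed 0.0396
```

Measurements are consistent:

| Item | World, scene camera | Dock frame (yaw about 3.7°, origin about (671, 10) mm) |
|---|---|---|
| Bar size | 240 × 42 mm, yaw 5° | – |
| Bar centre | (506, -128) mm | (-174, -128) mm |
| Post | (582, 80) mm | (-84, +75) mm |

The post's distance from the back face agrees with the 85 mm given. The side camera reads about 6 mm farther in y. I'll shut the fingers and move to the front of the left end.

```bash
python3 -m jog '0 -6 -45 0 0 0 0;0 -6 -45 0 0 0 0;0 -6 -45 0 0 0 0;0 -5 -45 0 0 0 0;0 -5 -45 0 0 0 0' 60
```

```text
t: 0.6
eef_pos: [0.4478, -0.0282, 0.1944]
tool_rot: [0.707, 0.0, 0.707, -0.0]
contact_force: [0.1, -0.2, 0.9]
gripper_width: 0.143
```

```bash
python3 -m jog '40 0 0 0 0 0 0;40 0 0 0 0 0 0;40 0 0 0 0 0 0;40 0 0 0 0 0 0;22 0 0 0 0 0 0'; python3 - <<'E'
from h import *
for n in("scene","side"):
    im,d=bot.read_camera(n);save(n+'1',im)
    a=im[150:290,230:410] if n=='scene' else im[160:280,190:390]
    save(n+'1c',cv2.resize(a,None,fx=4,fy=4,interpolation=cv2.INTER_CUBIC))
    p=deproj(bot.calibration(n),d).reshape(-1,3)
    z0=0 if n=='scene' else -.0036
    m=(p[:,0]>.41)&(p[:,0]<.475)&(abs(p[:,1]+.028)<.04)&(p[:,2]>.02+z0)&(p[:,2]<.045+z0);x=p[m]
    print(n,len(x),x.min(0),x.max(0),x.mean(0))
s=bot.get_obs();print(s['t'],s['eef_pos'],s['contact_force'],s['gripper_width'])
E
```

```text
t: 1.1
eef_pos: [0.4479, -0.028, 0.0102]
tool_rot: [0.706, -0.0, 0.708, 0.0]
contact_force: [-0.6, 0.7, -0.6]
gripper_width: 0.003Traceback (most recent call last):
  File "<stdin>", line 9, in <module>
    return umr_minimum(a, axis, None, out, keepdims, initial, where)
ValueError: zero-size array to reduction operation minimum which has no identity
```

View pics/scene1c.png

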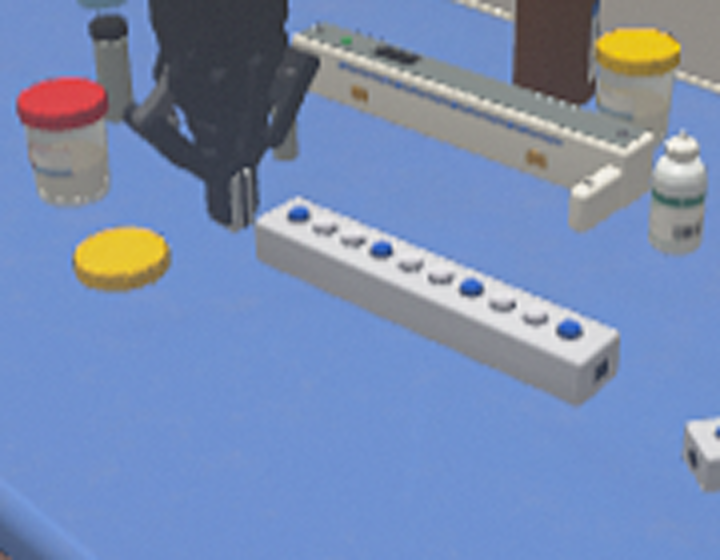

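```bash
cat >> h.py <<'E'
def proj(c,X):
    T=np.array(c['T']);p=T[:3,:3].T@(np.array(X)-T[:3,3]);return c['cx']+c['fx']*p[0]/-p[2],c['cy']-c['fy']*p[1]/-p[2]
E
python3 - <<'E'
from h import *
c=bot.calibration('scene')
for X in ([.448,-.028,.01],[.475,-.010,0],[.475,-.01,.03],[.459,-.039,.01]):
    u,v=proj(c,X);print(X,u,v,'crop',(u-230)*4,(v-150)*4)
print(bot.get_obs()['eef_pos'])
E
```

```text
[0.448, -0.028, 0.01] 288.986941279727 218.3583354772118 crop 235.9477651189079 273.4333419088472
[0.475, -0.01, 0] 292.8590026790133 214.87118824158782 crop 251.43601071605326 259.48475296635127
[0.475, -0.01, 0.03] 292.1529408938712 204.4240431174129 crop 248.6117635754847 217.69617246965163
[0.459, -0.039, 0.01] 295.47346111728064 218.27344530190845 crop 261.89384446912254 273.0937812076338
[ 0.44654758 -0.02802968  0.00831848]
```

```bash
python3 - <<'E'
from h import *
im,d=bot.read_camera('side');save('side2c',cv2.resize(im[130:270,220:420],None,fx=4,fy=4,interpolation=cv2.INTER_CUBIC))
c=bot.calibration('side')
for X in ([.448,-.028,.01],[.475,-.010,0],[.475,-.01,.03]):
    u,v=proj(c,X);print(X,u,v,'crop',(u-220)*4,(v-130)*4)
E
```

```text
[0.448, -0.028, 0.01] 347.8396561236868 224.46941363860245 crop 511.3586244947471 377.8776545544098
[0.475, -0.01, 0] 335.8816499510472 228.91945617691528 crop 463.5265998041889 395.6778247076611
[0.475, -0.01, 0.03] 335.7656377531795 218.4378785033854 crop 463.0625510127179 353.7515140135416
```

View pics/side2c.png

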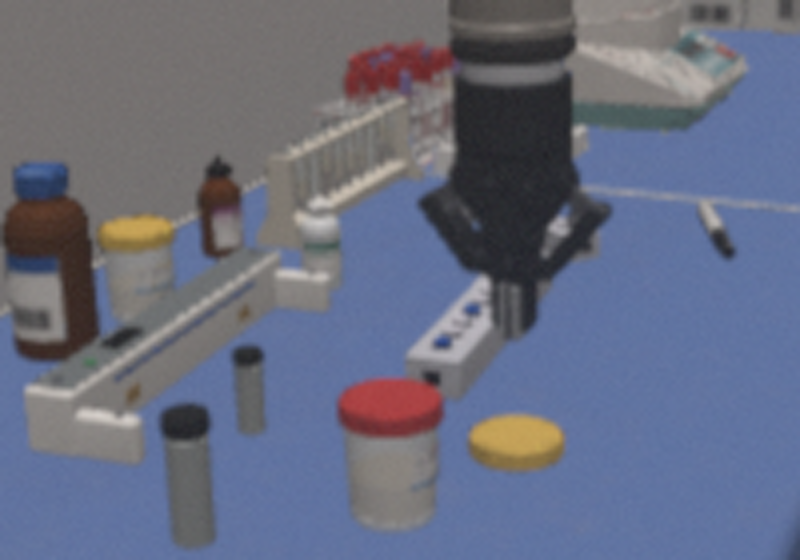

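```bash
cat >> h.py <<'E'
def tri(a,b):
    r=[]
    for n,(u,v) in (('scene',a),('side',b)):
        c=bot.calibration(n);o=np.array(c['T'])[:3,3];d=onplane(c,u,v,0)-o;d/=np.linalg.norm(d);r.append((o,d))
    (o1,d1),(o2,d2)=r
    s=np.linalg.lstsq(np.c_[d1,-d2],o2-o1,rcond=None)[0]
    return o1+s[0]*d1,o2+s[1]*d2
E
python3 - <<'E'
from h import *
print(tri((289,206.5),(348.3,213.5)))
im,d=bot.read_camera('scene');save('scene3c',cv2.resize(im[150:290,230:410],None,fx=4,fy=4,interpolation=cv2.INTER_CUBIC))
p=deproj(bot.calibration('scene'),d); print(p[203:212,284:294,2].round(3)); print(bot.get_obs()['eef_pos'],bot.get_obs()['t'],bot.get_obs()['contact_force'])
w,d=bot.read_camera('wrist');save('wrist3',w)
E
```

```text
(array([ 0.44941463, -0.0295642 ,  0.04300203]), array([ 0.44727842, -0.02948493,  0.04084553]))
[[ 0.06   0.062  0.059  0.059  0.061  0.06   0.059  0.057  0.056 -0.001]
 [ 0.057  0.059  0.059  0.058  0.058  0.056  0.057  0.054  0.053  0.001]
 [ 0.048  0.055  0.055  0.052  0.053  0.056  0.052  0.053  0.05   0.001]
 [-0.001  0.047  0.049  0.05   0.053  0.051  0.05   0.049  0.001 -0.   ]
 [ 0.002 -0.001  0.001  0.048  0.048  0.048 -0.     0.     0.002  0.   ]
 [ 0.     0.001  0.     0.001  0.001  0.001  0.001  0.     0.001  0.001]
 [ 0.002 -0.     0.001 -0.    -0.002 -0.001 -0.001 -0.    -0.001 -0.   ]
 [ 0.001  0.    -0.001 -0.     0.002 -0.     0.001 -0.     0.002  0.002]
 [ 0.001  0.001  0.     0.002 -0.     0.001  0.001 -0.001  0.001  0.   ]]
[ 0.44866827 -0.02806302  0.01194217] 1.25 [-0.29469916  0.11386166 -1.06351105]
```

View pics/wrist3.png

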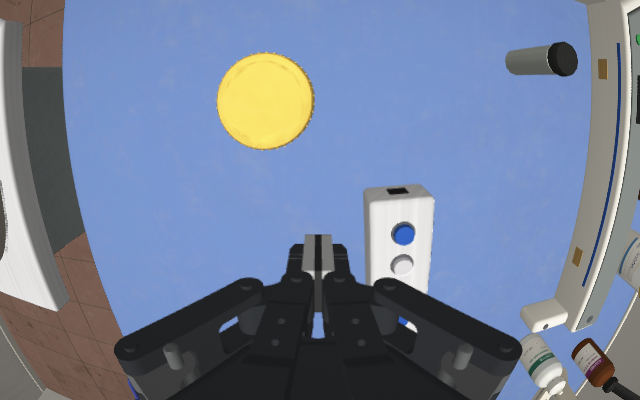

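View pics/scene3c.png

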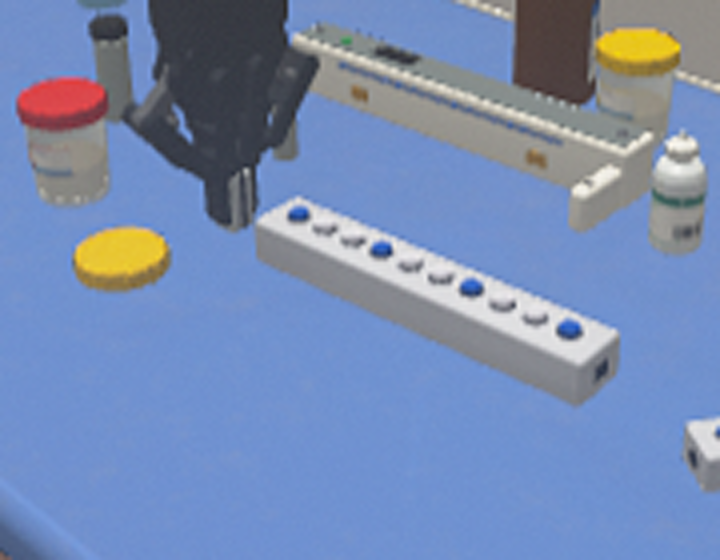

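Both cameras and the depth put the visible fingertips at about z = 42–47 mm, yet the reported TCP z is about 10 mm. I need to resolve this before pushing, so I'll compare it with the start pose.

```bash
python3 - <<'E'
from h import *
s=bot.get_obs();print(s['t'],np.round(s['q'],3),s['eef_pos'],s['gripper_width'])
# start frame: lowest gripper pts
for n in('scene','side'):
    d=np.load(n+'0_d.npy');p=deproj(bot.calibration(n),d).reshape(-1,3)
    m=(p[:,0]>.58)&(p[:,0]<.78)&(abs(p[:,1])<.09)&(p[:,2]>.12)&(p[:,2]<.26);x=p[m];o=x[np.argsort(x[:,2])[:12]];print(n,len(x),o.round(3).tolist())
    im,d=bot.read_camera(n);p=deproj(bot.calibration(n),d).reshape(-1,3)
    m=(p[:,0]>.40)&(p[:,0]<.472)&(abs(p[:,1]+.028)<.05)&(p[:,2]>.033)&(p[:,2]<.2);x=p[m];o=x[np.argsort(x[:,2])[:12]];print(n,len(x),o.round(3).tolist())
E
```

```text
1.3 [-7.500e-02  4.000e-01 -1.000e-03  2.219e+00  1.000e-03  5.230e-01
 -7.700e-02] [ 0.44992874 -0.02800781  0.01307761] -0.0010649071313344027
scene 170 [[0.77, 0.009, 0.122], [0.775, 0.003, 0.122], [0.771, 0.006, 0.122], [0.771, 0.018, 0.122], [0.778, -0.005, 0.123], [0.771, 0.014, 0.123], [0.772, 0.011, 0.123], [0.773, -0.002, 0.124], [0.775, -0.005, 0.124], [0.769, 0.001, 0.124], [0.774, 0.02, 0.124], [0.774, 0.005, 0.124]]
scene 1342 [[0.444, -0.022, 0.049], [0.45, -0.037, 0.05], [0.442, -0.031, 0.051], [0.454, -0.04, 0.052], [0.452, -0.038, 0.052], [0.444, -0.037, 0.052], [0.442, -0.036, 0.053], [0.445, -0.039, 0.053], [0.444, -0.034, 0.054], [0.448, -0.04, 0.054], [0.44, -0.031, 0.055], [0.454, -0.04, 0.055]]
side 151 [[0.78, 0.027, 0.12], [0.773, 0.027, 0.121], [0.775, 0.028, 0.121], [0.773, 0.017, 0.121], [0.774, 0.02, 0.122], [0.772, 0.009, 0.122], [0.776, 0.022, 0.122], [0.776, 0.026, 0.123], [0.774, 0.016, 0.124], [0.777, 0.03, 0.124], [0.77, 0.017, 0.124], [0.777, 0.02, 0.125]]
side 1159 [[0.445, -0.021, 0.049], [0.454, -0.015, 0.049], [0.456, -0.013, 0.05], [0.449, -0.016, 0.05], [0.451, -0.015, 0.05], [0.443, -0.025, 0.05], [0.445, -0.015, 0.051], [0.457, -0.015, 0.052], [0.444, -0.02, 0.052], [0.454, -0.016, 0.052], [0.452, -0.017, 0.052], [0.448, -0.015, 0.053]]
```

```bash
python3 - <<'E'
from h import *
for n in('scene','side'):
    d=np.load(n+'0_d.npy');p=deproj(bot.calibration(n),d).reshape(-1,3)
    m=(p[:,0]>.56)&(p[:,0]<.76)&(abs(p[:,1])<.06)&(p[:,2]>.17)&(p[:,2]<.4);x=p[m];o=x[np.argsort(x[:,2])[:15]];print(n,len(x),o.round(3).tolist())
for i in range(4):
    s=bot.get_obs();print(s['eef_pos'],s['q'])
E
```

```text
scene 2188 [[0.717, -0.002, 0.243], [0.625, 0.001, 0.244], [0.626, -0.001, 0.244], [0.717, -0.005, 0.244], [0.717, -0.009, 0.245], [0.625, -0.005, 0.245], [0.628, -0.01, 0.245], [0.624, 0.007, 0.245], [0.714, 0.005, 0.245], [0.625, -0.009, 0.246], [0.719, -0.004, 0.246], [0.715, -0.001, 0.246], [0.723, -0.01, 0.246], [0.623, 0.003, 0.246], [0.624, 0.001, 0.246]]
side 2041 [[0.718, 0.002, 0.24], [0.632, 0.008, 0.24], [0.72, 0.004, 0.24], [0.628, 0.009, 0.24], [0.625, 0.01, 0.241], [0.625, -0.005, 0.241], [0.626, -0.002, 0.241], [0.723, 0.012, 0.241], [0.72, 0.012, 0.241], [0.719, -0.004, 0.241], [0.716, 0.013, 0.242], [0.719, -0.0, 0.242], [0.623, 0.008, 0.243], [0.625, -0.006, 0.243], [0.625, 0.01, 0.243]]
[ 0.45123787 -0.02797601  0.01418773] [-7.53894612e-02  3.98199273e-01 -1.00638473e-03  2.21831363e+00
  8.53006810e-04  5.22671617e-01 -7.71856994e-02]
[ 0.45123787 -0.02797601  0.01418773] [-7.53894612e-02  3.98199273e-01 -1.00638473e-03  2.21831363e+00
  8.53006810e-04  5.22671617e-01 -7.71856994e-02]
[ 0.45123787 -0.02797601  0.01418773] [-7.53894612e-02  3.98199273e-01 -1.00638473e-03  2.21831363e+00
  8.53006810e-04  5.22671617e-01 -7.71856994e-02]
[ 0.45123787 -0.02797601  0.01418773] [-7.53894612e-02  3.98199273e-01 -1.00638473e-03  2.21831363e+00
  8.53006810e-04  5.22671617e-01 -7.71856994e-02]
```

The same offset of about +34 mm shows at the start pose: open tips seen at z 0.243, expected 0.208. So the visible tips sit about 34 mm above the reported TCP. I'll descend gently while checking force and camera.

```bash
python3 -m jog '0 0 0 0 0 0 0;0 0 0 0 0 0 0;6 0 0 0 0 0 0;6 0 0 0 0 0 0;0 0 0 0 0 0 0';  python3 - <<'E'
from h import *
for n in('scene','side'):
    s=bot.get_obs();print(s['t'],s['eef_pos'],s['contact_force'])
    im,d=bot.read_camera(n);p=deproj(bot.calibration(n),d).reshape(-1,3)
    m=(p[:,0]>.40)&(p[:,0]<.469)&(abs(p[:,1]+.028)<.05)&(p[:,2]>.015)&(p[:,2]<.2);x=p[m];o=x[np.argsort(x[:,2])[:8]];print(n,len(x),o.round(3).tolist())
E
```

```text
t: 1.9
eef_pos: [0.4493, -0.028, 0.0001]
tool_rot: [0.707, -0.0, 0.708, -0.0]
contact_force: [-0.3, 0.0, 0.3]
gripper_width: -0.004
1.9 [ 4.49273469e-01 -2.80112961e-02  6.94370462e-05] [-0.33641048  0.02661395  0.32770269]
scene 1494 [[0.442, -0.03, 0.037], [0.442, -0.024, 0.037], [0.443, -0.018, 0.037], [0.443, -0.033, 0.038], [0.45, -0.039, 0.04], [0.442, -0.037, 0.04], [0.444, -0.04, 0.04], [0.448, -0.038, 0.04]]
1.95 [ 4.49384634e-01 -2.80048880e-02  3.08509885e-04] [0.36162565 0.40950259 0.78404802]
side 1259 [[0.444, -0.033, 0.033], [0.443, -0.025, 0.033], [0.454, -0.016, 0.035], [0.451, -0.016, 0.035], [0.443, -0.017, 0.036], [0.448, -0.014, 0.037], [0.443, -0.023, 0.037], [0.445, -0.014, 0.037]]
```

```bash
python3 -m jog '8 0 0 0 0 0 0;8 0 0 0 0 0 0;7 0 0 0 0 0 0;0 0 0 0 0 0 0';  python3 - <<'E'
from h import *
for n in('scene','side'):
    s=bot.get_obs();print(s['t'],s['eef_pos'],s['contact_force'])
    im,d=bot.read_camera(n);p=deproj(bot.calibration(n),d).reshape(-1,3)
    a=im[150:290,230:410] if n=='scene' else im[130:270,220:420]
    save(n+'4c',cv2.resize(a,None,fx=4,fy=4,interpolation=cv2.INTER_CUBIC))
    m=(p[:,0]>.40)&(p[:,0]<.466)&(abs(p[:,1]+.028)<.05)&(p[:,2]>.006)&(p[:,2]<.2);x=p[m];o=x[np.argsort(x[:,2])[:8]];print(n,len(x),o.round(3).tolist())
E
```

```text
t: 2.4
eef_pos: [0.449, -0.028, -0.0233]
tool_rot: [0.706, -0.0, 0.708, 0.0]
contact_force: [-0.4, -0.2, -0.5]
gripper_width: 0.0
2.4 [ 0.44903632 -0.02799374 -0.02328755] [-0.35714744 -0.20440978 -0.5275014 ]
scene 1761 [[0.422, 0.017, 0.006], [0.404, 0.021, 0.007], [0.408, 0.018, 0.007], [0.415, 0.016, 0.007], [0.419, 0.017, 0.007], [0.413, 0.017, 0.007], [0.409, 0.015, 0.007], [0.417, 0.018, 0.008]]
2.45 [ 0.44937875 -0.02801367 -0.02280853] [-1.18239002 -0.22104327 -0.47935251]
side 1425 [[0.419, 0.019, 0.007], [0.42, 0.021, 0.008], [0.443, -0.032, 0.011], [0.443, -0.024, 0.011], [0.446, -0.017, 0.013], [0.453, -0.014, 0.013], [0.443, -0.025, 0.013], [0.448, -0.015, 0.013]]
```

View pics/side4c.png

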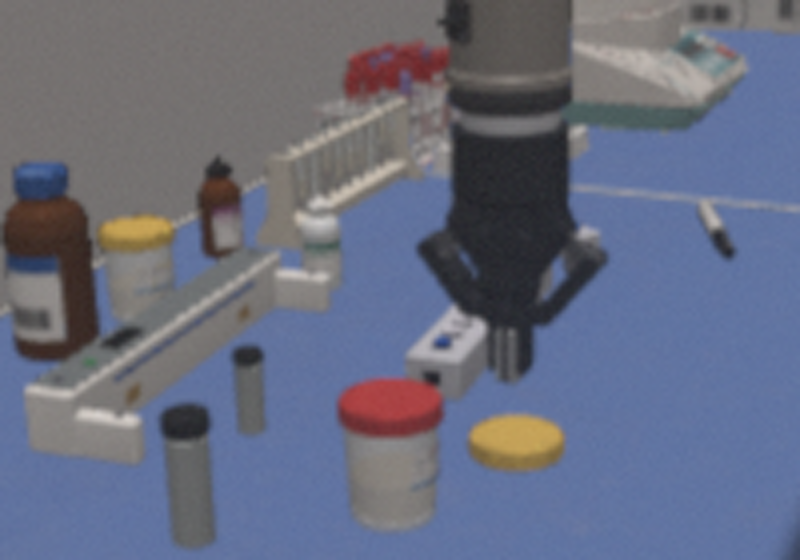

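View pics/scene4c.png

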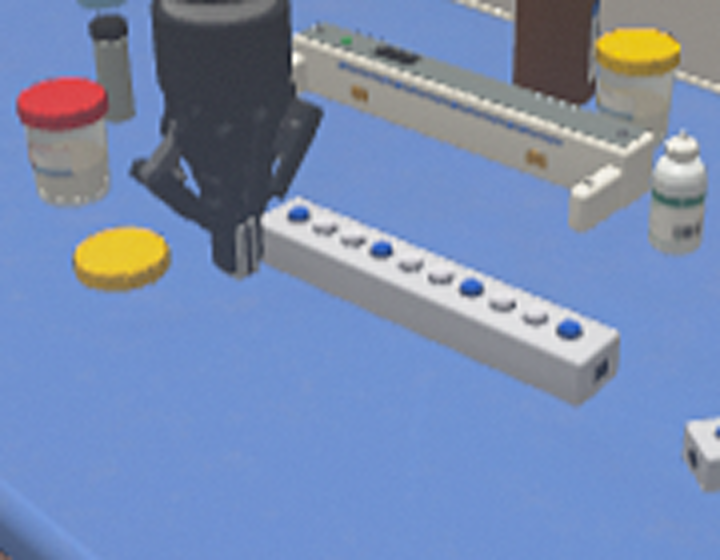

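Tips are now at about 13 mm true height, just in front of the left end. I'll push it forward.

```bash
python3 -m jog '0 0 10 0 0 0 0;0 0 10 0 0 0 0;0 0 10 0 0 0 0;0 0 10 0 0 0 0;0 0 10 0 0 0 0'; cat >> h.py <<'E'
def rectf(x):
    (cx,cy),(w,h),a=cv2.minAreaRect((x[:,:2]*1000).astype(np.float32))
    if w>h:w,h,a=h,w,a-90
    while a>90:a-=180
    while a<-90:a+=180
    return round(cx,1),round(cy,1),round(w,1),round(h,1),round(a,2)
def todock(x,y,yaw):
    t=np.radians(3.7);dx,dy=x-671,y-10.2
    return np.round([dx*np.cos(t)+dy*np.sin(t),-dx*np.sin(t)+dy*np.cos(t),yaw-3.7],1)
def look(tag,cam='scene'):
    """block by its bright top at z 26..34, connected pixels near seed region; scene only"""
    im,d=bot.read_camera(cam);c=bot.calibration(cam);p=deproj(c,d)
    z0=0 if cam=='scene' else -.0036
    z=p[...,2]-z0
    m=(z>.0265)&(z<.036)&(p[...,0]>.42)&(p[...,0]<.72)&(p[...,1]>-.30)&(p[...,1]<.2)&(im.max(-1)>100)&(d>0)
    n,l,st,ce=cv2.connectedComponentsWithStats(m.astype(np.uint8),connectivity=8)
    k=1+np.argsort(-st[1:,4])[:3]
    for j in k:
        if st[j,4]>60:
            r=rectf(p[l==j]);print(cam,'comp',st[j].tolist(),'rect',r,'dock',todock(r[0],r[1],r[4]))
    a=im[140:290,230:430] if cam=='scene' else im[130:270,220:420]
    save(tag,cv2.resize(a,None,fx=4,fy=4,interpolation=cv2.INTER_CUBIC))
    s=bot.get_obs();print('t',round(s['t'],2),np.round(s['eef_pos'],4),np.round(s['contact_force'],1))
E
python3 -c "
from h import *
look('sc5');look('si5','side')"
```

```text
t: 3.0
eef_pos: [0.5005, -0.0279, -0.0221]
tool_rot: [0.707, 0.0, 0.707, 0.0]
contact_force: [-1.9, 1.2, 2.9]
gripper_width: -0.002
scene comp [311, 195, 73, 49, 972] rect (519.3, -132.0, 42.1, 239.8, -7.41) dock [-160.6 -132.1  -11.1]
scene comp [326, 169, 68, 31, 246] rect (657.0, -41.8, 72.9, 207.3, 12.53) dock [-17.3 -51.    8.8]
t 3.05 [ 0.5029 -0.0279 -0.0218] [2.  0.9 0.1]
side comp [226, 196, 76, 42, 290] rect (655.1, 18.2, 76.0, 299.6, -1.63) dock [-15.4   9.   -5.3]
side comp [309, 208, 15, 12, 94] rect (534.4, -40.9, 38.9, 70.7, -3.89) dock [-139.6  -42.2   -7.6]
side comp [339, 193, 22, 15, 91] rect (505.4, -176.6, 22.8, 133.0, -6.97) dock [-177.3 -175.7  -10.7]
t 3.1 [ 0.5024 -0.0279 -0.0219] [ 0.1 -0.2 -0.7]
```

View pics/sc5.png

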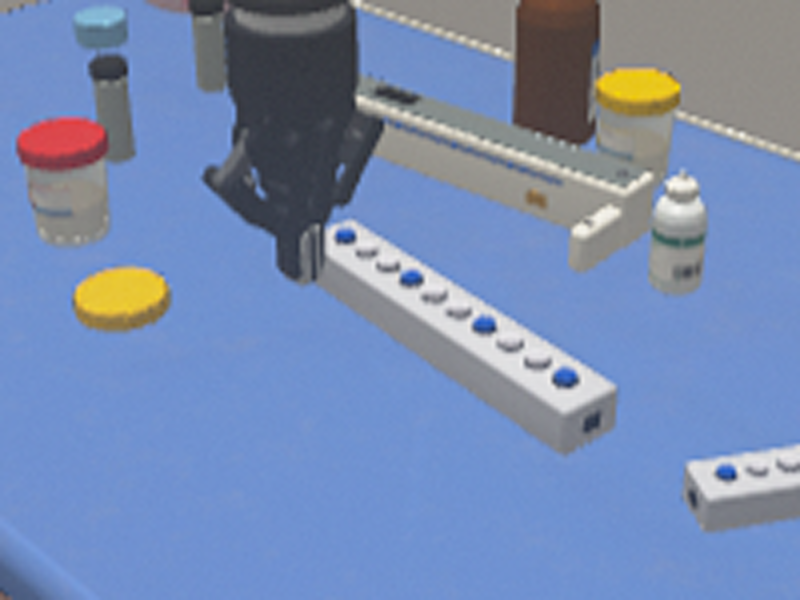

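The block pivots as expected and now sits at 11° to the dock. I'll push about 44 mm more.

```bash
python3 -m jog '0 0 9 0 0 0 0;0 0 9 0 0 0 0;0 0 9 0 0 0 0;0 0 9 0 0 0 0;0 0 8 0 0 0 0'; 
python3 -c "
from h import *
look('sc6')"
```

```text
t: 3.6
eef_pos: [0.5451, -0.0282, -0.0221]
tool_rot: [0.707, 0.0, 0.707, -0.0]
contact_force: [-1.0, 0.5, 0.4]
gripper_width: -0.002
scene comp [324, 190, 53, 54, 941] rect (536.9, -129.6, 40.4, 240.5, -24.19) dock [-142.8 -130.9  -27.9]
scene comp [335, 173, 59, 27, 228] rect (658.5, -60.3, 75.2, 173.8, 14.19) dock [-17.  -69.5  10.5]
scene comp [237, 186, 20, 8, 63] rect (441.0, 133.1, 21.6, 50.0, 56.27) dock [-221.6  137.5   52.6]
t 3.65 [ 0.5467 -0.028  -0.0219] [0.6 0.3 0.5]
```

View pics/sc6.png

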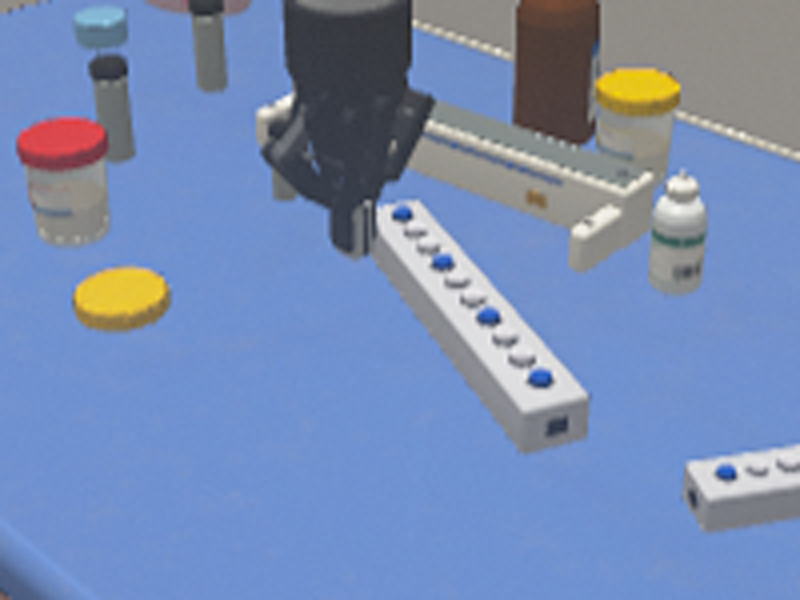

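```bash
python3 -m jog '0 0 -12 0 0 0 0;-35 0 0 0 0 0 0;-35 0 0 0 0 0 0;0 -40 -10 0 0 0 0;0 -40 -10 0 0 0 0'; python3 -m jog '0 -40 -10 0 0 0 0;0 -40 -10 0 0 0 0;0 -40 -10 0 0 0 0;0 -36 -10 0 0 0 0;0 0 0 0 0 0 0'; python3 -m jog '0 0 0 1.35 0 0 0;0 0 0 1.35 0 0 0;0 0 0 1.33 0 0 0;0 0 0 0 0 0 0'
python3 -c "
from h import *
look('sc7')
s=bot.get_obs();print(s['tool_rot'])"
```

```text
t: 4.15
eef_pos: [0.5123, -0.1075, 0.0493]
tool_rot: [0.708, -0.001, 0.706, 0.001]
contact_force: [0.5, -1.2, -0.1]
gripper_width: -0.003
t: 4.65
eef_pos: [0.4684, -0.27, 0.048]
tool_rot: [0.707, 0.002, 0.707, -0.004]
contact_force: [-0.4, 0.4, 0.3]
gripper_width: 0.002
t: 5.05
eef_pos: [0.4714, -0.2628, 0.0478]
tool_rot: [0.691, 0.148, 0.692, -0.148]
contact_force: [0.5, 0.6, 0.1]
gripper_width: -0.0
scene comp [321, 190, 56, 54, 943] rect (538.0, -129.4, 40.8, 241.8, -24.48) dock [-141.7 -130.7  -28.2]
scene comp [294, 161, 61, 21, 182] rect (651.7, 60.9, 43.9, 195.3, 5.52) dock [-16.   51.8   1.8]
scene comp [237, 186, 20, 8, 64] rect (440.9, 134.5, 21.9, 50.6, 53.35) dock [-221.6  138.9   49.6]
t 5.1 [ 0.4716 -0.263   0.0478] [ 0.5 -0.1  0.2]
[ 0.69154725  0.14684419  0.6918529  -0.14676086]
```

View pics/sc7.png

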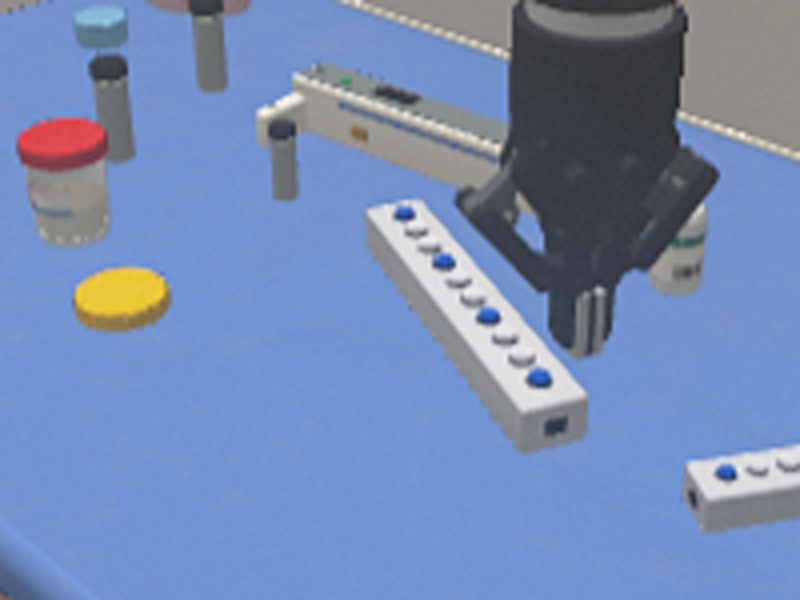

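```bash
python3 -m jog '23 0 4 0 0 0 9;23 0 0 0 0 0 9;24 0 0 0 0 0 9;0 0 0 0 0 0 9;0 0 0 0 0 0 9'
python3 -c "
from h import *
look('sc8')"
```

```text
t: 5.6
eef_pos: [0.4753, -0.2653, -0.022]
tool_rot: [0.691, 0.148, 0.692, -0.147]
contact_force: [0.3, 0.5, -0.3]
gripper_width: 0.105
scene comp [321, 190, 41, 53, 517] rect (537.9, -129.7, 41.0, 239.6, -24.63) dock [-141.9 -131.   -28.3]
scene comp [294, 161, 65, 23, 196] rect (649.0, 53.9, 47.8, 207.2, 3.27) dock [-19.1  45.   -0.4]
scene comp [237, 186, 20, 8, 66] rect (440.9, 134.5, 23.1, 50.6, 53.63) dock [-221.6  138.9   49.9]
t 5.65 [ 0.476  -0.2657 -0.0213] [-0.6 -0.1  0.3]
```

View pics/sc8.png

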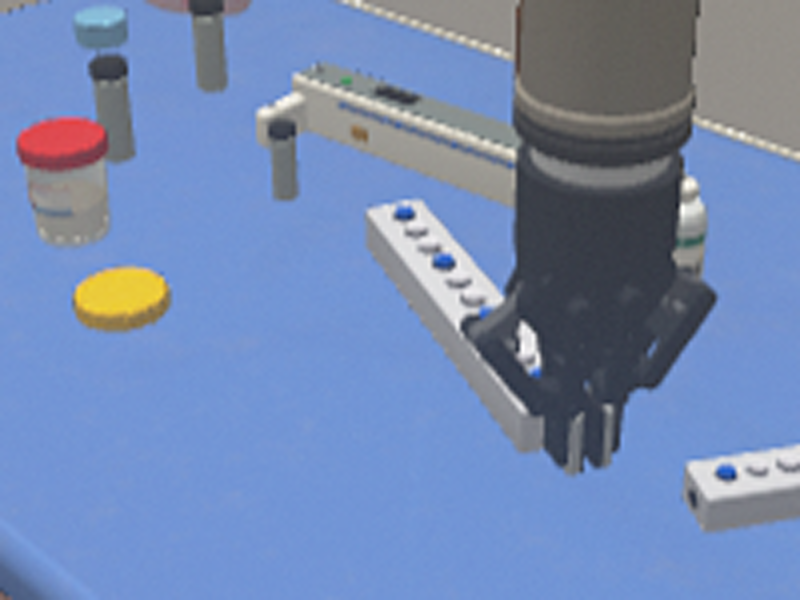

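```bash
python3 -m jog '0 10 0 0 0 0 9;0 12 0 0 0 0 9;0 13 0 0 0 0 9;0 13 0 0 0 0 9;0 13 0 0 0 0 9'
python3 -c "
from h import *
look('sc9')"
```

```text
t: 6.15
eef_pos: [0.5015, -0.2106, -0.021]
tool_rot: [0.692, 0.148, 0.691, -0.149]
contact_force: [-2.0, -5.7, 4.8]
gripper_width: 0.104
scene comp [316, 183, 38, 51, 386] rect (553.3, -92.4, 39.5, 240.8, -24.57) dock [-124.1  -94.8  -28.3]
scene comp [294, 161, 52, 18, 155] rect (666.0, 80.3, 44.3, 165.2, 18.84) dock [-0.5 70.3 15.1]
scene comp [237, 186, 20, 8, 61] rect (440.9, 133.8, 25.8, 50.6, 55.39) dock [-221.6  138.2   51.7]
t 6.2 [ 0.5028 -0.2074 -0.0212] [-1.2 -2.8  4. ]
```

View pics/sc9.png

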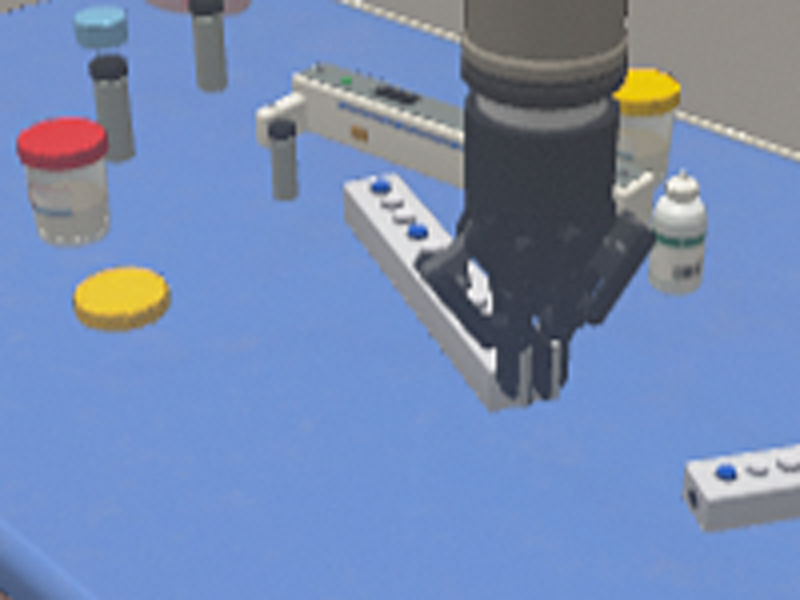

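```bash
python3 -m jog '0 12 0 0 0 0 9;0 12 0 0 0 0 9;0 12 0 0 0 0 9;0 12 0 0 0 0 9;0 12 0 0 0 0 9'
python3 -c "
from h import *
look('sc10')"
```

```text
t: 6.7
eef_pos: [0.5254, -0.1563, -0.0213]
tool_rot: [0.692, 0.148, 0.691, -0.149]
contact_force: [-2.6, -6.6, 6.5]
gripper_width: 0.108
scene comp [309, 174, 34, 46, 308] rect (576.8, -39.3, 40.1, 238.3, -24.92) dock [-97.2 -43.3 -28.6]
scene comp [294, 161, 41, 14, 125] rect (652.6, 96.0, 42.1, 125.9, 9.42) dock [-12.8  86.8   5.7]
scene comp [374, 186, 20, 14, 85] rect (678.5, -127.1, 23.0, 77.7, 89.35) dock [  -1.4 -137.5   85.6]
t 6.75 [ 0.5266 -0.1533 -0.0214] [-1.1 -1.8  3.8]
```

View pics/sc10.png

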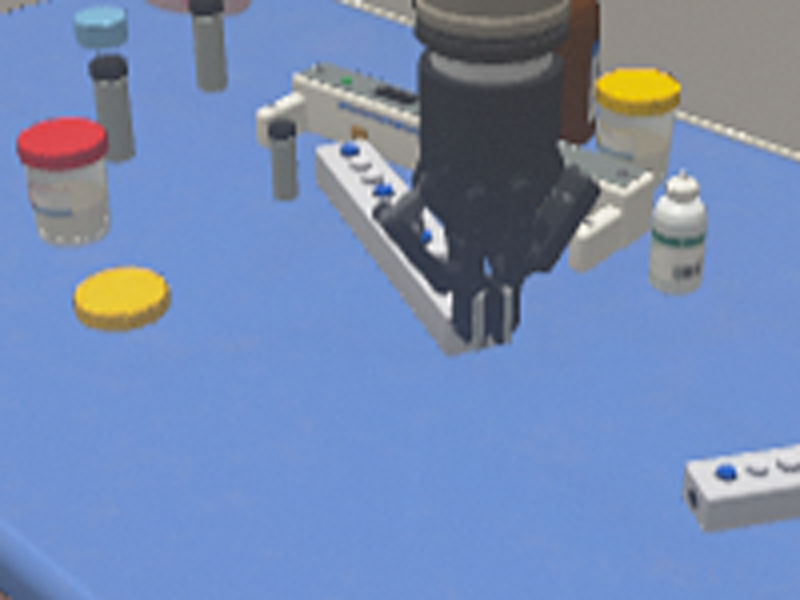

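```bash
python3 -m jog '0 10 0 0 0 0 9;0 10 0 0 0 0 9;0 10 0 0 0 0 9;0 10 0 0 0 0 9;0 0 0 0 0 0 9'
python3 -c "
from h import *
look('sc11')"
```

```text
t: 7.25
eef_pos: [0.5423, -0.1176, -0.0217]
tool_rot: [0.692, 0.148, 0.691, -0.147]
contact_force: [0.0, 0.0, 0.7]
gripper_width: 0.107
scene comp [294, 161, 42, 50, 358] rect (614.4, 22.9, 77.1, 290.3, -19.87) dock [-55.7  16.3 -23.6]
scene comp [367, 184, 27, 16, 133] rect (669.1, -123.4, 63.5, 67.1, 30.61) dock [ -10.5 -133.2   26.9]
scene comp [237, 186, 20, 8, 64] rect (441.3, 134.9, 23.9, 50.3, 53.29) dock [-221.2  139.3   49.6]
t 7.3 [ 0.5419 -0.1176 -0.022 ] [-0.1 -0.4  0.1]
```

View pics/sc11.png

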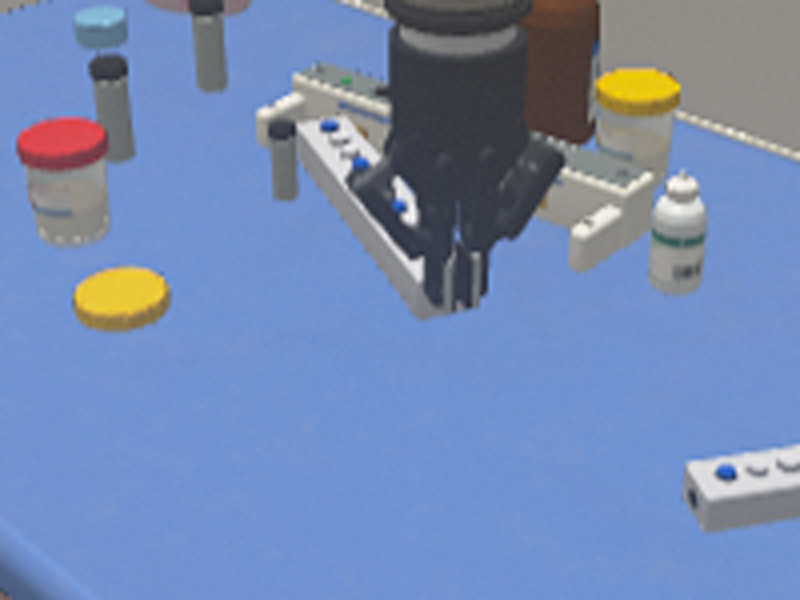

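```bash
python3 -m jog '0 7 -2 0 0 0 9;0 7 -2 0 0 0 9;0 7 -2 0 0 0 9;0 0 0 0 0 0 9'
python3 -c "
from h import *
look('sc12');look('si12','side')"
```

```text
t: 7.7
eef_pos: [0.5443, -0.0965, -0.0222]
tool_rot: [0.691, 0.148, 0.692, -0.148]
contact_force: [-1.3, -1.7, 1.4]
gripper_width: 0.106
scene comp [294, 161, 28, 27, 245] rect (633.2, 83.9, 67.5, 157.7, -19.88) dock [-33.   76.  -23.6]
scene comp [361, 182, 33, 17, 143] rect (666.6, -112.4, 69.2, 85.3, 28.29) dock [ -12.3 -122.1   24.6]
t 7.75 [ 0.5444 -0.0965 -0.0222] [-1.6 -2.2  1.8]
side comp [226, 196, 76, 42, 501] rect (638.3, 20.0, 104.1, 303.0, -2.37) dock [-32.   11.9  -6.1]
side comp [285, 204, 42, 20, 281] rect (576.9, -20.0, 41.3, 149.2, -24.25) dock [-95.9 -24.1 -28. ]
side comp [306, 246, 24, 7, 85] rect (444.1, 163.3, 26.1, 52.2, -56.83) dock [-216.5  167.4  -60.5]
t 7.8 [ 0.5444 -0.0965 -0.0223] [-1.9 -1.   0.8]
```

View pics/sc12.png

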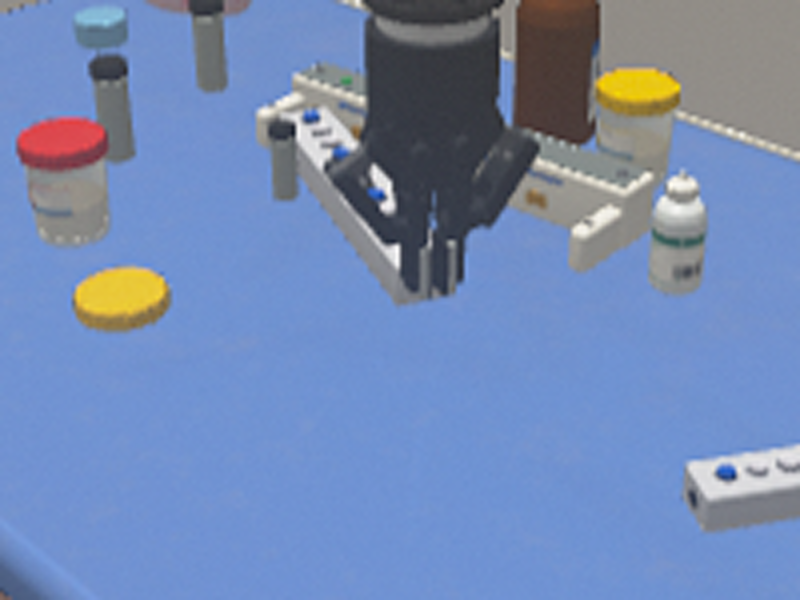

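View pics/si12.png

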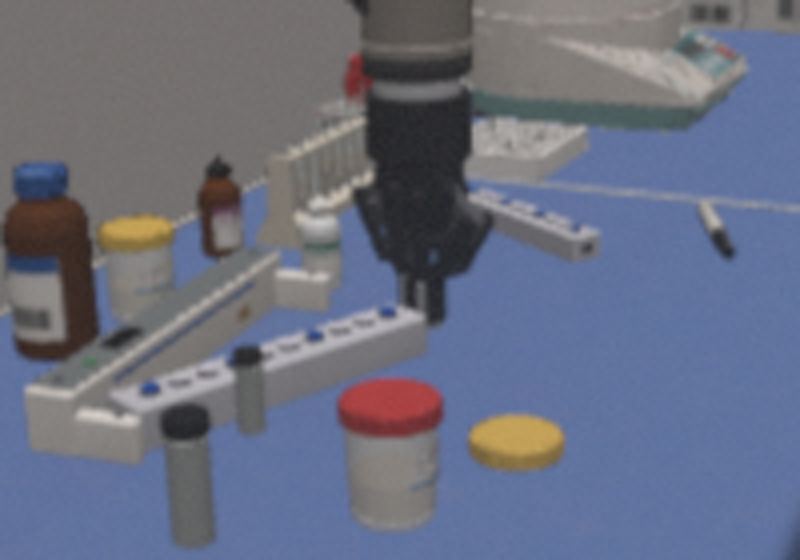

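The side view shows the left end seated inside the left stop and behind the post, at about 28°. I'll lift, move round to the front face near the right end, and push it home.

```bash
python3 -m jog '0 -15 0 0 0 0 9;-35 0 0 0 0 0 0;-35 0 0 0 0 0 0;0 28 -23 0 0 0 0;0 28 -23 0 0 0 0'; python3 -m jog '0 0 0 0 0 0 0;0 0 0 0 0 0 0'
python3 -c "
from h import *
look('sc13');look('si13','side')"
```

```text
t: 8.3
eef_pos: [0.5204, -0.0419, 0.0492]
tool_rot: [0.692, 0.15, 0.69, -0.149]
contact_force: [1.5, 0.6, -0.1]
gripper_width: -0.001
t: 8.5
eef_pos: [0.5193, -0.0406, 0.0479]
tool_rot: [0.692, 0.148, 0.692, -0.147]
contact_force: [-0.0, -0.2, 0.1]
gripper_width: 0.001
scene comp [309, 177, 35, 31, 410] rect (580.6, -15.4, 40.1, 160.7, -24.54) dock [-91.9 -19.7 -28.2]
scene comp [320, 167, 74, 33, 275] rect (655.3, -31.1, 75.6, 229.0, 11.57) dock [-18.3 -40.2   7.9]
scene comp [237, 186, 20, 8, 62] rect (441.2, 134.3, 21.7, 50.6, 54.56) dock [-221.3  138.7   50.9]
t 8.55 [ 0.5195 -0.0418  0.0479] [ 0.4 -0.1 -0.3]
side comp [226, 196, 76, 42, 501] rect (643.0, 17.9, 92.7, 303.1, -2.36) dock [-27.4   9.5  -6.1]
side comp [285, 206, 41, 18, 274] rect (577.6, -17.2, 42.8, 143.9, -23.28) dock [-95.  -21.3 -27. ]
side comp [306, 246, 24, 8, 90] rect (444.4, 164.7, 24.4, 51.8, -60.55) dock [-216.2  168.8  -64.2]
t 8.6 [ 0.5196 -0.0423  0.0479] [-0.1  0.1 -0.6]
```

View pics/sc13.png

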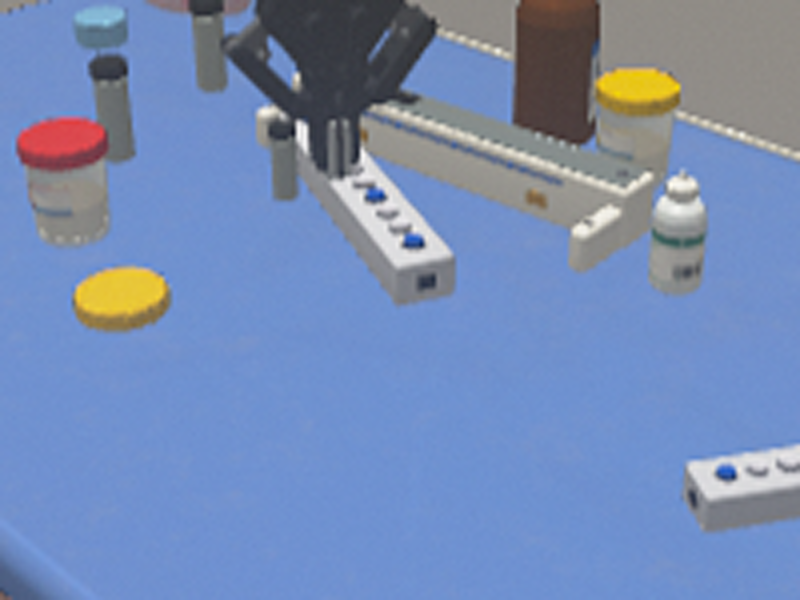

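```bash
python3 -m jog '0 -11 -3 0 0 0 0;23 0 0 0 0 0 0;23 0 0 0 0 0 0;24 0 0 0 0 0 0;0 0 0 0 0 0 0'
python3 -c "
from h import *
look('sc14')"
```

```text
t: 9.1
eef_pos: [0.5093, -0.0515, -0.0245]
tool_rot: [0.689, 0.148, 0.693, -0.149]
contact_force: [-0.1, 0.3, -0.1]
gripper_width: 0.002
scene comp [337, 173, 57, 27, 221] rect (658.6, -65.4, 78.0, 165.8, 15.8) dock [-17.3 -74.6  12.1]
scene comp [322, 190, 22, 18, 199] rect (562.7, -54.9, 40.0, 76.9, -23.81) dock [-112.3  -58.   -27.5]
scene comp [237, 187, 20, 6, 61] rect (440.7, 134.8, 21.3, 50.4, 52.07) dock [-221.8  139.2   48.4]
t 9.15 [ 0.5106 -0.0513 -0.0231] [ 0.5 -0.4 -0.1]
```

View pics/sc14.png

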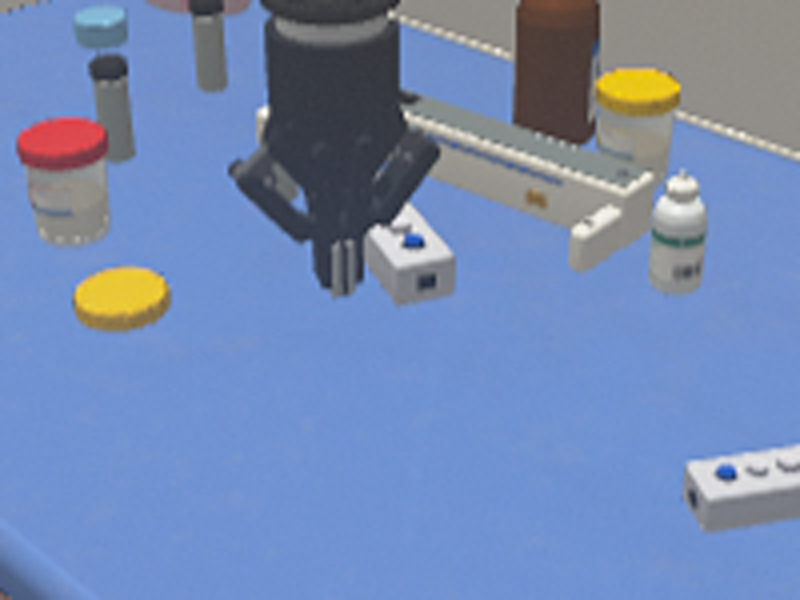

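```bash
python3 -m jog '0 0 10 0 0 0 0;0 0 9 -0.4 0 0 0;0 0 9 -0.5 0 0 0;0 0 9 -0.5 0 0 0;0 0 9 -0.5 0 0 0'
python3 -c "
from h import *
look('sc15');look('si15','side')"
```

```text
t: 9.65
eef_pos: [0.5564, -0.0676, -0.0207]
tool_rot: [0.703, 0.078, 0.702, -0.079]
contact_force: [-1.0, -1.0, 0.3]
gripper_width: -0.001
scene comp [351, 178, 43, 21, 175] rect (662.1, -91.8, 72.8, 117.4, 20.43) dock [ -15.5 -101.2   16.7]
scene comp [294, 161, 23, 17, 171] rect (640.6, 114.9, 53.5, 96.1, -11.99) dock [-23.6 106.4 -15.7]
scene comp [339, 190, 15, 14, 125] rect (589.5, -68.6, 40.0, 56.1, -12.56) dock [-86.4 -73.4 -16.3]
t 9.7 [ 0.5583 -0.0681 -0.0204] [ 1.7 -0.7  0.7]
side comp [226, 196, 76, 42, 527] rect (639.3, 19.8, 100.3, 300.6, -2.14) dock [-31.   11.6  -5.8]
side comp [279, 204, 33, 18, 218] rect (601.2, -25.3, 41.1, 131.7, -11.8) dock [-71.9 -30.9 -15.5]
side comp [306, 246, 24, 7, 87] rect (445.4, 163.7, 25.7, 51.8, -62.29) dock [-215.2  167.7  -66. ]
t 9.75 [ 0.5577 -0.0676 -0.0205] [1.  0.3 0.5]
```

View pics/si15.png

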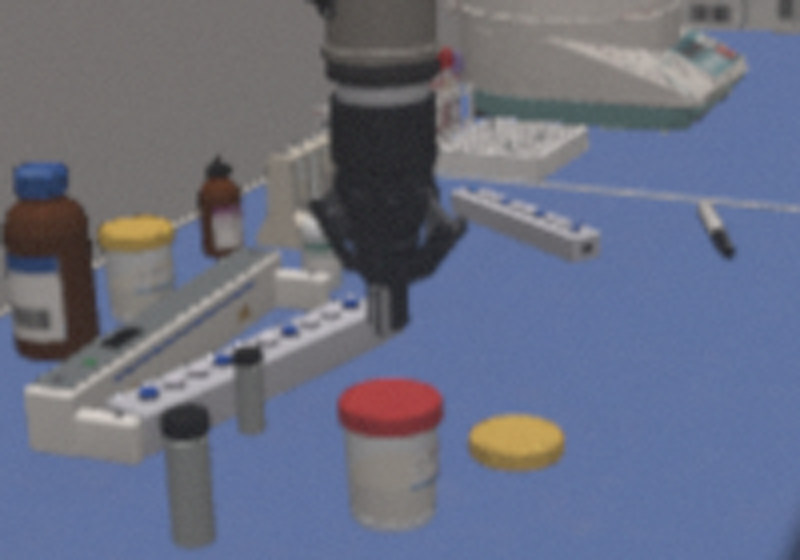

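View pics/sc15.png

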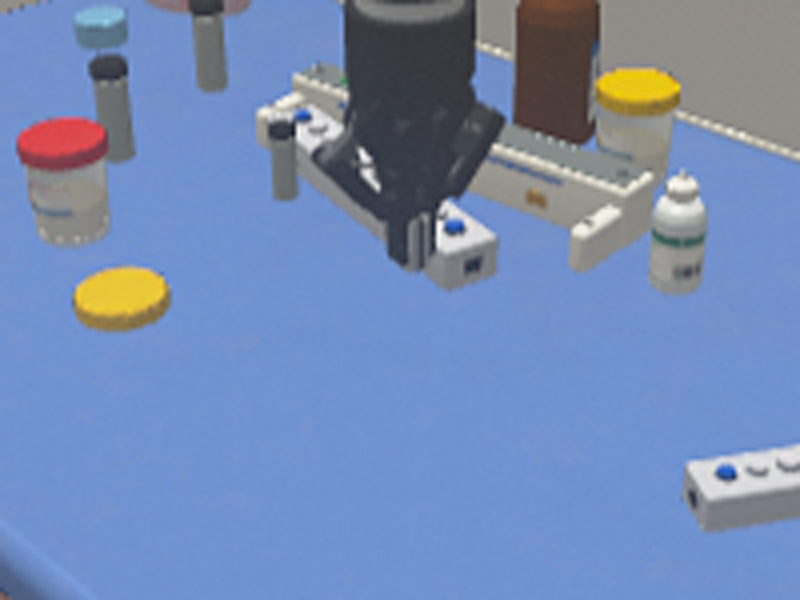

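```bash
python3 -m jog '0 -3 9 -0.5 0 0 0;0 -3 9 -0.5 0 0 0;0 -3 9 -0.5 0 0 0;0 0 0 0 0 0 0'
python3 -c "
from h import *
look('sc16');look('si16','side')"
```

```text
t: 10.15
eef_pos: [0.5819, -0.0805, -0.021]
tool_rot: [0.708, 0.024, 0.706, -0.024]
contact_force: [0.6, 0.6, -0.4]
gripper_width: 0.0
scene comp [294, 161, 36, 29, 323] rect (636.4, 71.6, 68.9, 176.5, -2.42) dock [-30.6  63.5  -6.1]
scene comp [357, 181, 37, 18, 152] rect (664.1, -104.1, 68.8, 97.4, 23.33) dock [ -14.3 -113.6   19.6]
scene comp [349, 189, 15, 13, 100] rect (613.7, -82.8, 40.0, 44.6, -0.49) dock [-63.2 -89.1  -4.2]
t 10.2 [ 0.5811 -0.0801 -0.0213] [-0.8 -0.4 -0.2]
side comp [226, 196, 81, 42, 735] rect (640.2, 18.7, 100.0, 302.6, -2.88) dock [-30.2  10.5  -6.6]
side comp [306, 246, 24, 8, 93] rect (446.0, 164.3, 26.5, 51.8, -65.62) dock [-214.6  168.3  -69.3]
t 10.25 [ 0.5805 -0.0798 -0.0215] [-0.1 -0.1  0.2]
```

View pics/si16.png

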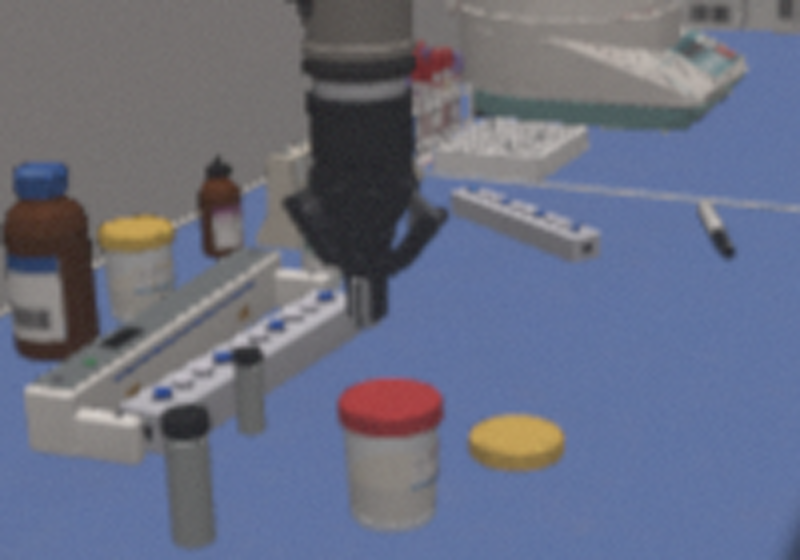

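View pics/sc16.png

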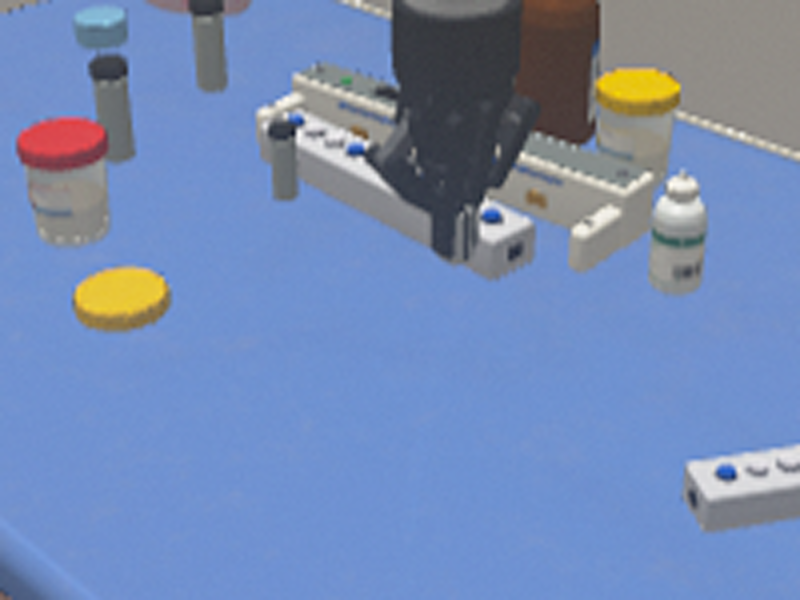

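```bash
python3 -m jog '0 -2 6 -0.4 0 0 0;0 -2 6 -0.4 0 0 0;0 0 0 -0.4 0 0 0;0 0 0 0 0 0 0'
python3 -c "
from h import *
look('sc17')
print(bot.get_obs()['tool_rot'])"
```

```text
t: 10.65
eef_pos: [0.5918, -0.084, -0.0219]
tool_rot: [0.707, -0.021, 0.707, 0.021]
contact_force: [0.3, -0.4, 0.2]
gripper_width: 0.003
scene comp [301, 168, 41, 25, 259] rect (621.2, 40.8, 42.7, 183.4, -2.35) dock [-47.7  33.7  -6.1]
scene comp [359, 181, 35, 19, 159] rect (664.1, -107.8, 69.0, 91.9, 24.4) dock [ -14.5 -117.3   20.7]
scene comp [294, 161, 40, 14, 117] rect (647.6, 97.6, 43.8, 121.8, 4.53) dock [-17.7  88.7   0.8]
t 10.7 [ 0.5918 -0.084  -0.0219] [-0.3  1.3  0.3]
[ 0.70686294 -0.02038741  0.70676087  0.02045016]
```

View pics/sc17.png

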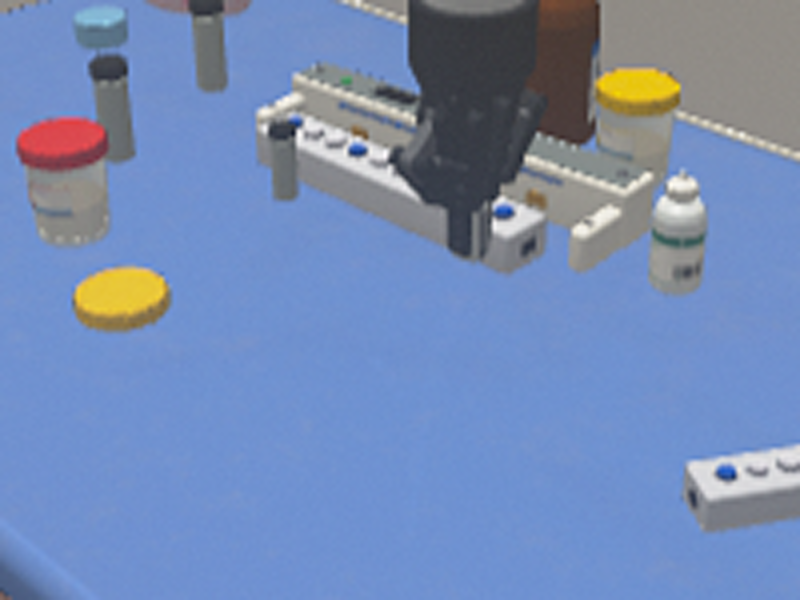

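```bash
python3 -m jog '0 0 -12 0 0 0 0;0 46 0 0 0 0 0;0 46 0 0 0 0 0;0 0 0 0 0 0 0;0 0 10 0 0 0 0';python3 -m jog '0 0 8 0 0 0 0;0 0 8 0 0 0 0;0 0 0 0 0 0 0'
python3 -c "
from h import *
look('sc18');look('si18','side')"
```

```text
t: 11.2
eef_pos: [0.5825, 0.0092, -0.0222]
tool_rot: [0.706, -0.022, 0.708, 0.022]
contact_force: [-0.2, -0.3, 0.2]
gripper_width: -0.0
t: 11.5
eef_pos: [0.6014, 0.0067, -0.0222]
tool_rot: [0.707, -0.02, 0.707, 0.02]
contact_force: [-0.3, -0.7, -0.6]
gripper_width: -0.004
scene comp [328, 177, 42, 21, 350] rect (630.6, -39.4, 50.1, 133.0, 3.9) dock [-43.5 -46.9   0.2]
scene comp [332, 173, 62, 27, 233] rect (657.0, -56.5, 77.7, 182.5, 15.14) dock [-18.3 -65.7  11.4]
scene comp [294, 162, 25, 19, 88] rect (636.5, 102.2, 47.6, 121.3, -8.7) dock [-28.5  94.  -12.4]
t 11.55 [ 0.6014  0.007  -0.0222] [1.1 0.  0.6]
side comp [226, 205, 60, 33, 550] rect (647.5, 61.5, 80.4, 217.8, -5.4) dock [-20.1  52.7  -9.1]
side comp [306, 246, 24, 8, 91] rect (444.4, 163.2, 25.3, 52.2, -57.45) dock [-216.3  167.3  -61.2]
t 11.6 [ 0.6013  0.0073 -0.0222] [ 0.9 -0.2 -0.2]
```

View pics/sc18.png

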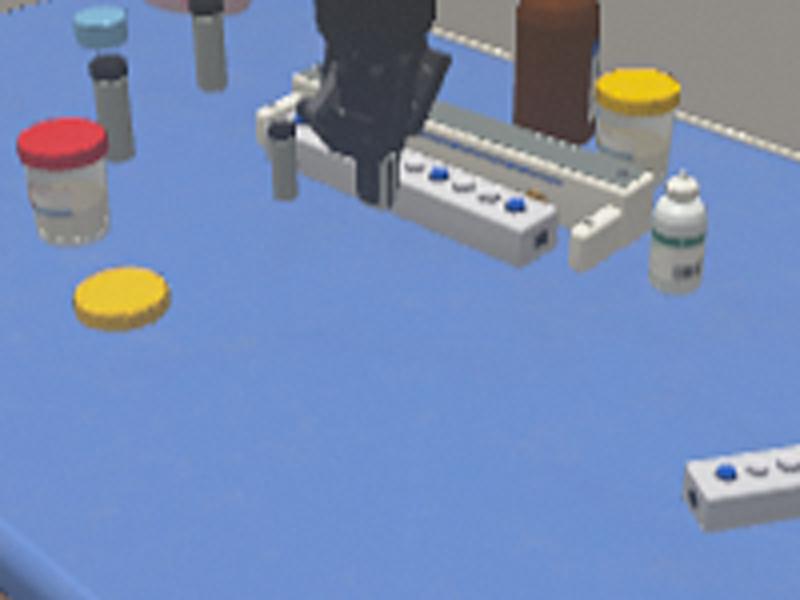

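View pics/si18.png

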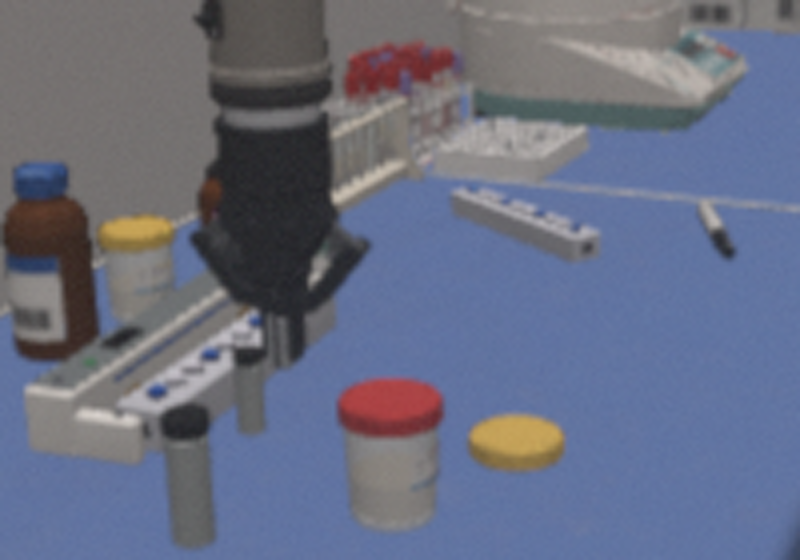

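It's square now (0.2° off) and about 15 mm short of home. I'll push straight in gently.

```bash
python3 -m jog '0 0 6 0 0 0 0;0 0 6 0 0 0 0;0 0 2 0 0 0 0;0 0 0 0 0 0 0'
python3 -c "
from h import *
look('sc19');look('si19','side')"
```

```text
t: 12.0
eef_pos: [0.6149, 0.0091, -0.0222]
tool_rot: [0.707, -0.021, 0.707, 0.021]
contact_force: [-0.6, -0.6, -0.9]
gripper_width: -0.001
scene comp [331, 172, 63, 28, 578] rect (657.1, -58.3, 75.5, 177.1, 14.2) dock [-18.3 -67.5  10.5]
scene comp [294, 161, 28, 19, 125] rect (644.6, 99.5, 46.6, 115.4, 1.66) dock [-20.6  90.8  -2. ]
scene comp [237, 186, 20, 8, 62] rect (441.3, 134.6, 23.6, 50.7, 54.52) dock [-221.2  139.    50.8]
t 12.05 [ 0.6149  0.0092 -0.0222] [-0.6  0.2 -1. ]
side comp [226, 207, 55, 31, 567] rect (649.5, 65.6, 75.4, 213.3, -5.74) dock [-17.9  56.7  -9.4]
side comp [306, 246, 24, 8, 89] rect (445.4, 163.4, 24.4, 51.8, -61.83) dock [-215.2  167.4  -65.5]
t 12.1 [ 0.6149  0.0093 -0.0221] [-0.2 -0.6  0. ]
```

View pics/sc19.png

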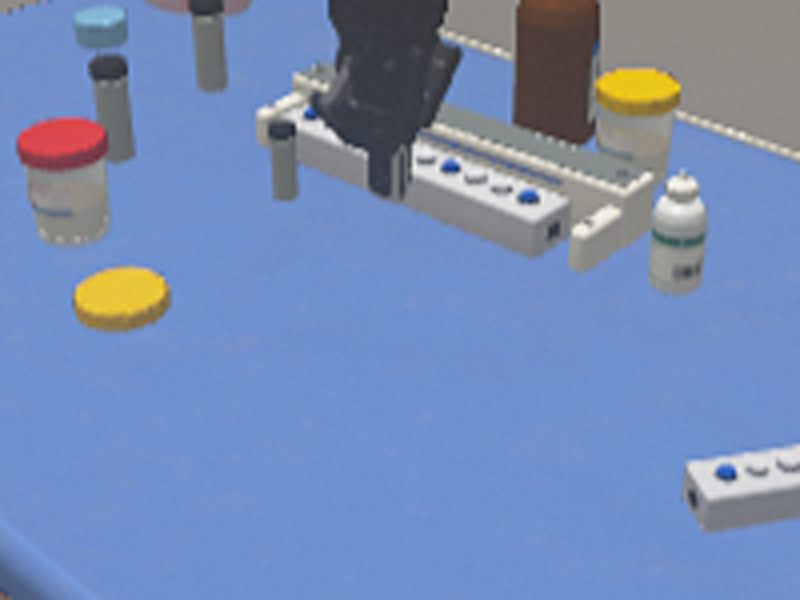

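View pics/si19.png

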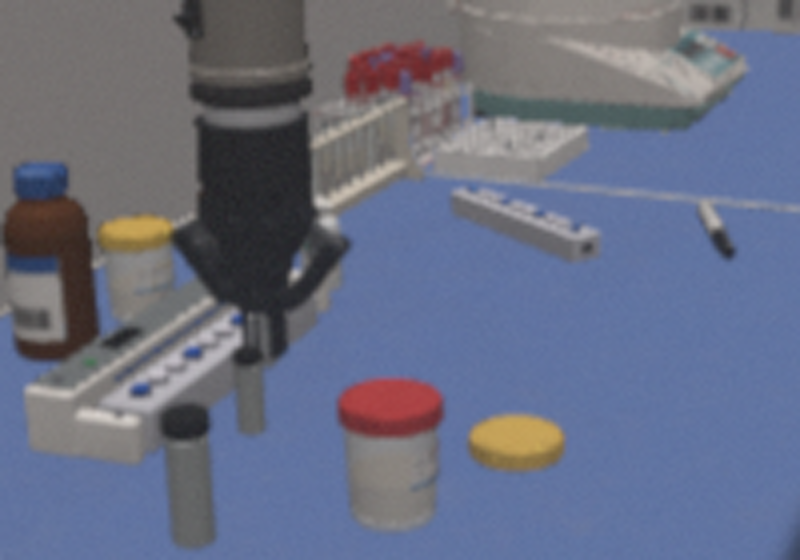

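```bash
python3 -m jog '0 0 3 0 0 0 0;0 0 1 0 0 0 0;0 0 0 0 0 0 0'; python3 -m jog '0 0 2 0 0 0 0;0 0 0 0 0 0 0';python3 -m jog '0 0 2 0 0 0 0;0 0 0 0 0 0 0'
```

```text
t: 12.4
eef_pos: [0.6181, 0.0094, -0.0221]
tool_rot: [0.707, -0.021, 0.707, 0.021]
contact_force: [-3.8, -0.9, 2.8]
gripper_width: -0.001
t: 12.6
eef_pos: [0.6193, 0.0092, -0.0222]
tool_rot: [0.706, -0.021, 0.708, 0.021]
contact_force: [-6.2, -2.0, 3.8]
gripper_width: -0.001
t: 12.8
eef_pos: [0.6193, 0.0092, -0.0223]
tool_rot: [0.705, -0.021, 0.709, 0.021]
contact_force: [-11.7, -2.4, 10.4]
gripper_width: 0.001
```

The force is rising with no further motion, so the block is against the back. I'll back off, lift clear and check.

```bash
python3 -m jog '0 0 -8 0 0 0 0;0 0 -20 0 0 0 0;-40 0 -20 0 0 0 0;-45 0 -40 0 0 0 0;-45 0 -40 0 0 0 0'; python3 -m jog '-45 0 -20 0 0 0 0;0 0 0 0 0 0 0'
python3 - <<'E'
from h import *
for n in('scene','side'):
    im,d=bot.read_camera(n);np.save(n+'20.npy',im);np.save(n+'20_d.npy',d);p=deproj(bot.calibration(n),d)
    a=im[130:230,270:430] if n=='scene' else im[170:260,215:320]
    save(n+'20',cv2.resize(a,None,fx=5 if n=='scene' else 6,fy=5 if n=='scene' else 6,interpolation=cv2.INTER_CUBIC))
    z0=0 if n=='scene' else -.0036
    oy=0 if n=='scene' else 6.3
    q=p.reshape(-1,3).copy();q[:,2]-=z0;t=np.radians(3.7);dx=q[:,0]*1000-671;dy=q[:,1]*1000-10.2-oy
    D=np.c_[dx*np.cos(t)+dy*np.sin(t),-dx*np.sin(t)+dy*np.cos(t),q[:,2]*1000]
    # block front face in dock frame, 6<z<24
    m=(D[:,2]>6)&(D[:,2]<24)&(abs(D[:,1])<115)&(D[:,0]>-70)&(D[:,0]<-25)
    if n=='side': m&=abs(D[:,1]-75)>25
    x=D[m]
    for _ in range(4):
        f=np.polyfit(x[:,1],x[:,0],1);x=x[abs(x[:,0]-np.polyval(f,x[:,1]))<4]
    print(n,'front face x=%.1f slope deg %.2f n=%d'%(f[1],np.degrees(np.arctan(f[0])),len(x)))
    # top of block: 27-37, extent
    m=(D[:,2]>28)&(D[:,2]<37)&(D[:,0]>-60)&(D[:,0]<-6)&(abs(D[:,1])<132);x=D[m]
    print(' block top y range',np.percentile(x[:,1],[.5,99.5]).round(1),'x',np.percentile(x[:,0],[1,99]).round(1))
    m=(D[:,2]>39)&(D[:,2]<48)&(D[:,0]>-8)&(D[:,0]<45)&(abs(D[:,1])<170);x=D[m]
    print(' housing top y',np.percentile(x[:,1],[.5,99.5]).round(1),'x',np.percentile(x[:,0],[1,99]).round(1))
    for lo,hi in((-110,-60),(-50,0),(0,50),(90,120)):
        k=(D[:,1]>lo)&(D[:,1]<hi)
        b=D[k&(D[:,2]>28)&(D[:,2]<32)&(D[:,0]>-60)&(D[:,0]<-4)];h=D[k&(D[:,2]>40)&(D[:,2]<48)&(D[:,0]>-10)&(D[:,0]<45)]
        if len(b)and len(h):print('  y',lo,hi,'block x',np.percentile(b[:,0],[2,98]).round(1),'housing front',np.percentile(h[:,0],2).round(1))
    for nm,(x0,x1,y0,y1,z1) in dict(cup=(.40,.5,.1,.2,.01),lid=(.36,.46,0,.09,.006),bottle=(.62,.71,-.22,-.16,.01)).items():
        k=q[(q[:,0]>x0)&(q[:,0]<x1)&(q[:,1]>y0)&(q[:,1]<y1)&(q[:,2]>z1)&(q[:,2]<.09)];print('  ',nm,rectf(k))
s=bot.get_obs();print(s['t'],s['eef_pos'],s['contact_force'])
E
```

```text
t: 13.3
eef_pos: [0.5086, 0.0035, 0.094]
tool_rot: [0.708, -0.021, 0.706, 0.021]
contact_force: [-0.0, 0.1, 0.7]
gripper_width: 0.0
t: 13.5
eef_pos: [0.4907, 0.0021, 0.1435]
tool_rot: [0.711, -0.021, 0.703, 0.022]
contact_force: [1.2, -0.3, 0.4]
gripper_width: 0.002
scene front face x=-38.6 slope deg -0.15 n=363
 block top y range [-110.3  122.2] x [-40.9  -6.7]
 housing top y [-148.3  144.1] x [-0.8 33.7]
  y -110 -60 block x [-40.4  -4.5] housing front -0.4
  y -50 0 block x [-40.3  -4.2] housing front 0.0
  y 0 50 block x [-39.7  -4.8] housing front 0.2
  y 90 120 block x [-38.   -5.2] housing front 1.9
   cup (450.3, 145.4, 56.6, 56.8, -64.32)
   lid (414.4, 45.8, 56.2, 59.4, 15.8)
   bottle (667.1, -188.5, 22.9, 32.2, 43.08)
side front face x=-37.8 slope deg -0.02 n=127
 block top y range [-109.   124.4] x [-38.5  -6.5]
 housing top y [-145.9  149.3] x [ 0.9 34. ]
  y -110 -60 block x [-38.3  -5.3] housing front 2.4
  y -50 0 block x [-38.5  -4.9] housing front 1.9
  y 0 50 block x [-38.3  -5.1] housing front 1.6
  y 90 120 block x [-37.4  -4.7] housing front 1.6
   cup (451.0, 153.4, 55.6, 56.6, -18.4)
   lid (415.8, 52.6, 56.1, 56.4, 64.79)
   bottle (669.0, -174.0, 23.0, 31.4, -47.64)
13.6 [0.49007746 0.00227192 0.13943186] [-0.05648528  0.03153281 -0.03416882]
```

View pics/scene20.png

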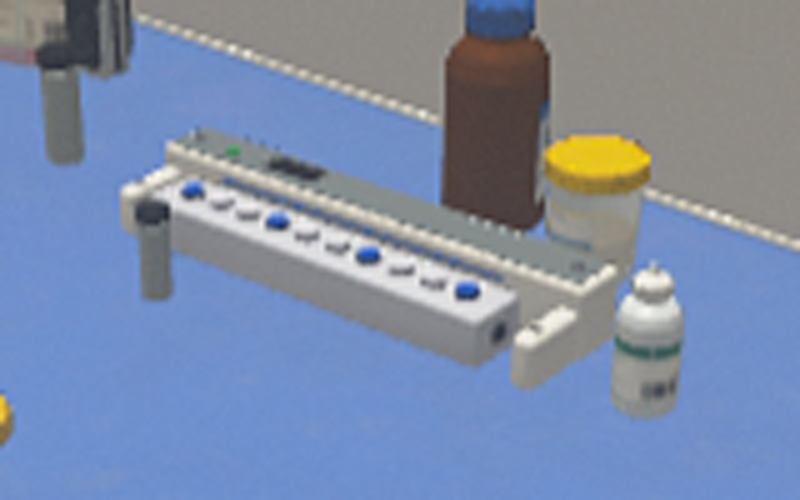

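View pics/side20.png

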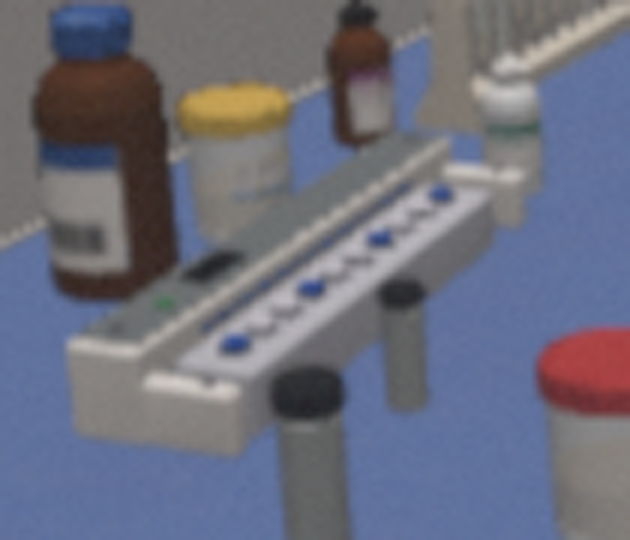

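The block is home: front face 40 mm from the housing's front edge, square within about 0.2°. It sits about 10 mm left of centre, still inside the bay. I'll try a light friction nudge to the right with the fingertips to centre it better.

```bash
python3 -m jog '40 1 34 0 0 0 0;40 1 33 0 0 0 0;40 1 33 0 0 0 0;35 1 0 0 0 0 0;0 0 0 0 0 0 0'; python3 -c "
from h import *
s=bot.get_obs();print(s['t'],s['eef_pos'],s['tool_rot'],s['contact_force'])"
```

```text
t: 14.1
eef_pos: [0.5799, 0.0116, -0.0189]
tool_rot: [0.703, -0.022, 0.71, 0.021]
contact_force: [-1.7, -0.3, 0.1]
gripper_width: 0.002
14.1 [ 0.579908    0.01162123 -0.018884  ] [ 0.70311654 -0.02157464  0.71043113  0.02119608] [-1.72980833 -0.31772606  0.09187219]
```

```bash
python3 -m jog '3 0 15 0 0 0 0;0 0 15 0 0 0 0;0 0 6 0 0 0 0;0 0 4 0 0 0 0;0 0 0 0 0 0 0'; python3 -m jog '0 0 2 0 0 0 0;0 0 0 0 0 0 0'
```

```text
t: 14.6
eef_pos: [0.6205, 0.0136, -0.0151]
tool_rot: [0.705, -0.021, 0.709, 0.021]
contact_force: [-7.8, -0.2, 7.9]
gripper_width: -0.002
t: 14.8
eef_pos: [0.6207, 0.0137, -0.0151]
tool_rot: [0.704, -0.021, 0.71, 0.021]
contact_force: [-12.6, 0.3, 12.0]
gripper_width: -0.0
```

```bash
python3 -m jog '0 -2 0 0 0 0 0;0 -2 0 0 0 0 0;0 -2 0 0 0 0 0;0 -2 0 0 0 0 0;0 -2 0 0 0 0 0';python3 -m jog '0 0 0 0 0 0 0;0 0 0 0 0 0 0'; python3 -c "
from h import *
look('sc21')"
```

```text
t: 15.3
eef_pos: [0.6207, 0.0085, -0.0156]
tool_rot: [0.703, -0.021, 0.71, 0.024]
contact_force: [-11.5, 9.7, 8.1]
gripper_width: -0.001
t: 15.5
eef_pos: [0.6207, 0.0079, -0.0157]
tool_rot: [0.703, -0.021, 0.71, 0.023]
contact_force: [-12.1, 7.5, 8.2]
gripper_width: -0.004
scene comp [333, 173, 61, 26, 528] rect (657.7, -59.8, 73.8, 174.1, 14.14) dock [-17.8 -69.   10.4]
scene comp [294, 161, 30, 18, 185] rect (646.4, 99.4, 45.3, 115.5, 4.62) dock [-18.8  90.6   0.9]
scene comp [237, 186, 20, 8, 64] rect (441.1, 133.4, 23.8, 50.4, 57.07) dock [-221.5  137.8   53.4]
t 15.55 [ 0.6207  0.0078 -0.0156] [-12.6   6.3   8.3]
```

View pics/sc21.png

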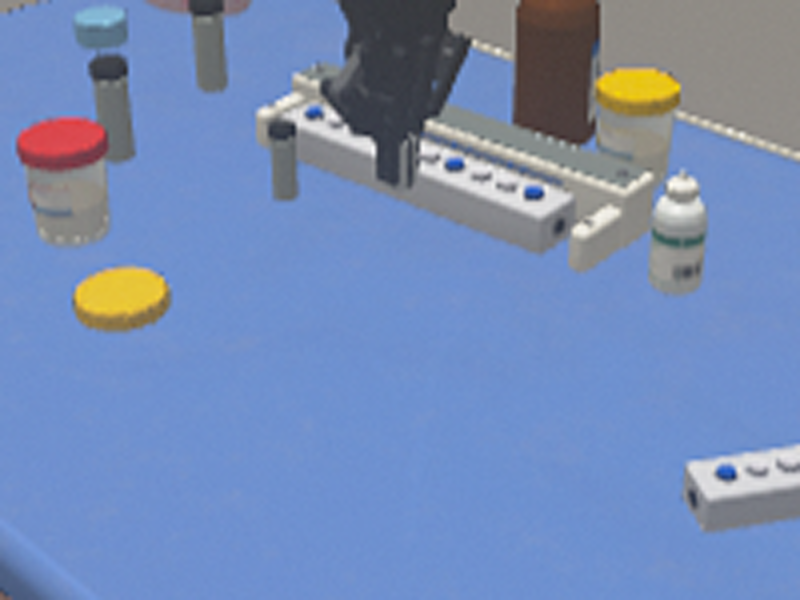

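```bash
python3 -m jog '0 -2 0 0 0 0 0;0 -2 0 0 0 0 0;0 -2 0 0 0 0 0;0 -1 0 0 0 0 0;0 0 0 0 0 0 0';python3 -m jog '0 0 0 0 0 0 0;0 0 0 0 0 0 0'; cat > m.py <<'E'
from h import *
for n in('scene','side'):
    im,d=bot.read_camera(n);p=deproj(bot.calibration(n),d)
    z0=0 if n=='scene' else -.0036; oy=0 if n=='scene' else 6.3
    q=p.reshape(-1,3).copy();q[:,2]-=z0;t=np.radians(3.7);dx=q[:,0]*1000-671;dy=q[:,1]*1000-10.2-oy
    D=np.c_[dx*np.cos(t)+dy*np.sin(t),-dx*np.sin(t)+dy*np.cos(t),q[:,2]*1000]
    m=(D[:,2]>6)&(D[:,2]<24)&(abs(D[:,1])<105)&(D[:,0]>-60)&(D[:,0]<-25)&(abs(D[:,1]-75)>25)
    x=D[m]
    for _ in range(4):
        f=np.polyfit(x[:,1],x[:,0],1);x=x[abs(x[:,0]-np.polyval(f,x[:,1]))<4]
    m=(D[:,2]>28)&(D[:,2]<37)&(D[:,0]>-42)&(D[:,0]<-6)&(abs(D[:,1])<128);y=D[m]
    print(n,'front x=%.1f slope %.2f'%(f[1],np.degrees(np.arctan(f[0]))),'top y',np.percentile(y[:,1],[.5,99.5]).round(1))
    a=im[130:230,270:430] if n=='scene' else im[170:260,215:320]
    import sys
    save(n+sys.argv[1],cv2.resize(a,None,fx=5 if n=='scene' else 6,fy=5 if n=='scene' else 6,interpolation=cv2.INTER_CUBIC))
    for nm,(x0,x1,y0,y1,z1) in dict(cup=(.40,.5,.1,.2,.01),lid=(.36,.46,0,.09,.006),bottle=(.62,.71,-.22,-.16,.01)).items():
        k=q[(q[:,0]>x0)&(q[:,0]<x1)&(q[:,1]>y0)&(q[:,1]<y1)&(q[:,2]>z1)&(q[:,2]<.09)];print('  ',nm,rectf(k)[:2],end='')
    print()
s=bot.get_obs();print(s['t'],s['eef_pos'],s['contact_force'])
E
python3 m.py 22
```

```text
t: 16.05
eef_pos: [0.6209, 0.0012, -0.016]
tool_rot: [0.703, -0.021, 0.71, 0.024]
contact_force: [-11.8, 8.6, 6.4]
gripper_width: 0.001
t: 16.25
eef_pos: [0.6209, 0.0012, -0.016]
tool_rot: [0.703, -0.021, 0.71, 0.024]
contact_force: [-11.7, 8.2, 6.6]
gripper_width: -0.002
scene front x=-38.8 slope -0.05 top y [-111.   123.5]
   cup (450.2, 145.6)   lid (414.9, 45.5)   bottle (666.8, -188.1)
side front x=-38.1 slope -0.05 top y [-104.7  125.6]
   cup (451.0, 153.2)   lid (416.6, 51.4)   bottle (670.5, -175.9)
16.35 [ 0.62089119  0.00119387 -0.01602364] [-12.2967601    8.43145223   6.26809176]
```

The fingertip just slipped, and the block stayed put at 10 mm left of centre, inside the bay. I'll retract and do the final check.

```bash
python3 -m jog '0 0 -8 0 0 0 0;0 0 -20 0 0 0 0;-40 0 -20 0 0 0 0;-45 0 -40 0 0 0 0;-45 0 -40 0 0 0 0'; python3 -m jog '-45 0 -10 0 0 0 0;0 0 0 0 0 0 0;0 0 0 0 0 0 0'
python3 m.py 23
```

```text
t: 16.85
eef_pos: [0.5114, -0.0104, 0.1008]
tool_rot: [0.707, -0.021, 0.707, 0.021]
contact_force: [0.2, 0.2, 1.1]
gripper_width: 0.001
t: 17.15
eef_pos: [0.5033, -0.0108, 0.146]
tool_rot: [0.708, -0.021, 0.705, 0.021]
contact_force: [0.1, 0.9, -0.7]
gripper_width: 0.004
scene front x=-38.7 slope -0.04 top y [-109.8  123.9]
   cup (450.3, 145.3)   lid (415.5, 44.5)   bottle (667.6, -188.7)
side front x=-38.0 slope -0.06 top y [-110.1  124.1]
   cup (451.0, 152.7)   lid (416.6, 49.2)   bottle (668.8, -172.4)
17.25 [ 0.50212884 -0.01067411  0.14377171] [-0.42816654 -0.27549644 -0.88014667]
```

View pics/scene23.png

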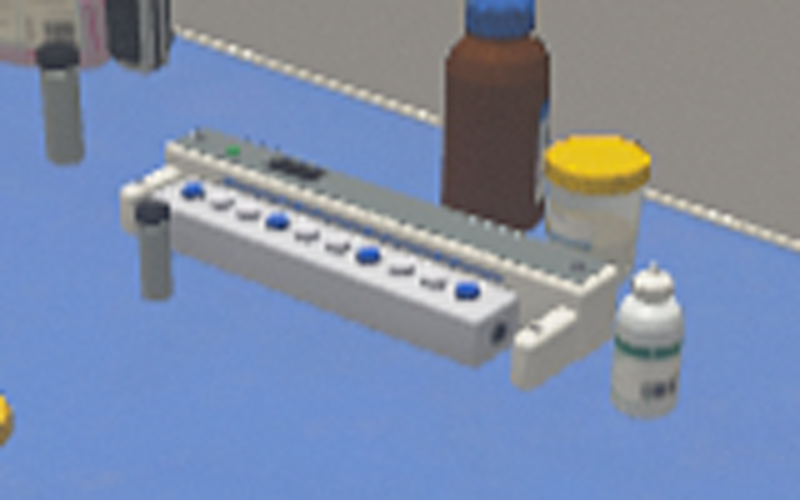

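View pics/side23.png

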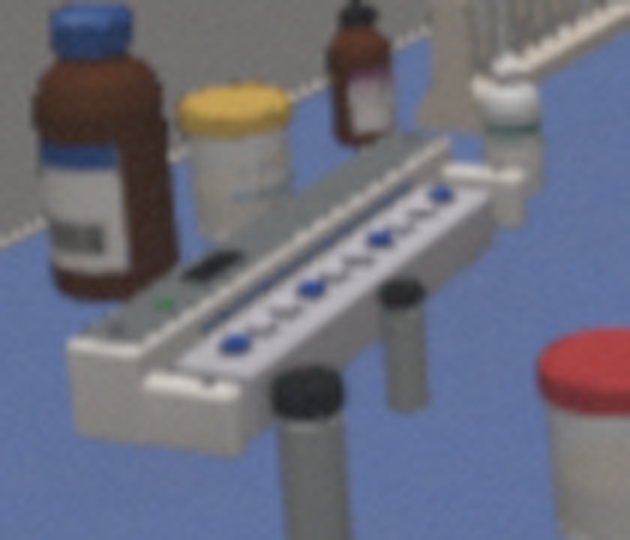

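Both views show the block square and fully home between the stops. The cup, lid and bottle have not moved, and the robot is clear. Handing in.

```bash
python3 -c "
from station import bot
print(bot.hand_in(), bot.get_obs()['t'])"
```

```text
the job is handed in; nothing more can be done
the job is handed in; nothing more can be done
```

The block is home in the dock and handed in, about 17 s into the 64 s allowed. I pushed its left end forward, slid that end in behind the steel post, and swung the right end round. Then I pressed it straight in until the wrist force rose to about 12 N with no further movement.

**Final checks, with the robot clear:**
- **Depth:** the front face is about 40 mm in front of the back face, as it should be at home.
- **Squareness:** it is square to within about 0.2° in both cameras.
- **Other items:** the cup, lid and bottle stayed within about 1–2 mm of where they started, which is within the measuring noise.

**What disagreed or failed:**
- **Off centre:** the block sits about 10 mm left of the bay's centre. That is inside the ±14 mm the stops allow, but nearer the left stop. I tried to nudge it right by friction, but the fingertip slipped and it did not move.
- **Fingertip height:** the visible fingertips sat about 35 mm above the reported tool height, so I set push heights from the cameras.
- **Camera offset:** the side camera read about 6 mm farther left and 4 mm lower than the scene camera, so I compared block and dock positions only within one view.

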